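# Pack the jewellery stall's stock case in layers

### The job

Pack the open wooden stock case in layers. First stand the blue and the red jewellery box on the pads of their own colour in the bottom of the case; then lay the white divider flat over them on the corner posts, handle up; last, stand the yellow-lidded and the green-lidded tub on the divider, each wholly on the mark of its own colour. Set everything down gently without dropping it, and leave the ring cone and the bead bowl where they are.

Things in the scene. Friction and masses are not known exactly. Their poses are not given: they have to be found in the camera images.
- blue_box: closed blue jewellery box with a thin brass band, 44 x 44 mm and 36 mm tall, lying loose on the table (about 70 g). Origin at the centre of its underside, z up; x and y square to its sides
- red_box: closed red jewellery box with a thin brass band, 44 x 44 mm and 36 mm tall, lying loose on the table (about 70 g). Origin at the centre of its underside, z up; x and y square to its sides
- divider: loose white plate 166 (x) x 98 (y) x 5 mm, 120 g, with a black handle bar mid-plate: 14 mm thick along x, 50 mm long along y, rising 32 mm above the plate. Flat 60 mm round marks: yellow centred at x = +50 mm, green at x = -50 mm, both y = 0. Origin: centre of underside, z up. It may lie in the case either way round; on the posts its underside is 48 mm above the table
- yellow_tub: round white tub with a yellow lid, 40 mm diameter and 36 mm tall, straight-sided, loose on the table (about 60 g). Origin at the centre of its underside, z up along its axis
- green_tub: round white tub with a green lid, 40 mm diameter and 36 mm tall, straight-sided, loose on the table (about 60 g). Origin at the centre of its underside, z up along its axis
- case: open wooden case, fixed, outside 192 (x) x 122 (y) mm, 62 mm tall, inside 180 x 110 mm, floor 4 mm thick. A dark 20 x 20 mm post in each inner corner, top 48 mm above the table, carries the divider (7 mm to spare at each end, 6 mm at each side). Origin: centre of underside, z up. The pads are centred 45 mm either side of its middle along x
- blue_pad: flat square blue pad, 68 x 68 mm and 2 mm thick, fixed on the floor of the case, in one half of its length (which half varies). Its axes are those of the case. Origin at the centre of its underside, 4 mm above the table; its top, where the box rests, is 6 mm above the table
- red_pad: flat square red pad, 68 x 68 mm and 2 mm thick, fixed on the floor of the case, in one half of its length (which half varies). Its axes are those of the case. Origin at the centre of its underside, 4 mm above the table; its top, where the box rests, is 6 mm above the table
- ring_cone: bystander: wooden ring-display cone with brass rings, 48 mm base diameter, 64 mm tall, loose; origin at the centre of its underside
- bead_bowl: bystander: small white bowl of beads, 64 mm diameter, 28 mm tall, loose; origin at the centre of its underside
There are look-alikes about, which are no part of the job. What is shaped like the green_tub but pink is not meant. What is shaped like the case but turquoise is not meant.

How it is judged (in metres and radians):
On the way, in this order (a step that is already met when the one before it is completed fails the run):
1. both jewellery boxes stand released on the pads of their own colour (horizontal distance between blue_box and blue_pad below 0.012 m and z of blue_box in the frame of blue_pad between -0.002 and 0.006 m and angle between each of blue_box, red_box's own z axis and vertical below 0.1 rad and horizontal distance between red_box and red_pad below 0.012 m and z of red_box in the frame of red_pad between -0.002 and 0.006 m and contact force between the fingers and blue_box below 0.1 N and contact force between the fingers and red_box below 0.1 N), for 0.2 s.
2. the divider lies released on the corner posts over the two boxes (horizontal distance between blue_box and blue_pad below 0.012 m and z of blue_box in the frame of blue_pad between -0.002 and 0.006 m and angle between each of blue_box, red_box's own z axis and vertical below 0.1 rad and horizontal distance between red_box and red_pad below 0.012 m and z of red_box in the frame of red_pad between -0.002 and 0.006 m and x of divider in the frame of case between -0.01 and 0.01 m and y of divider in the frame of case between -0.01 and 0.01 m and z of divider in the frame of case between 0.044 and 0.052 m and angle between the x axis of divider and the x axis of case, either way round below 0.12 rad and angle between divider's own z axis and vertical below 0.06 rad and contact force between the fingers and divider below 0.1 N), for 0.2 s.
At the end, for the whole second after the job is handed in: Boxes upright on pads of their colour (centres within 12 mm); divider level on the posts, within 10 mm of the case's middle in x and y and 0.12 rad of its long side, either way round; tubs upright on marks of their colour (within 10 mm in x and y); all five at rest (horizontal distance between blue_box and blue_pad below 0.012 m and z of blue_box in the frame of blue_pad between -0.002 and 0.006 m and angle between each of blue_box, red_box, yellow_tub, green_tub's own z axis and vertical below 0.1 rad and horizontal distance between red_box and red_pad below 0.012 m and z of red_box in the frame of red_pad between -0.002 and 0.006 m and x of divider in the frame of case between -0.01 and 0.01 m and y of divider in the frame of case between -0.01 and 0.01 m and z of divider in the frame of case between 0.044 and 0.052 m and angle between the x axis of divider and the x axis of case, either way round below 0.12 rad and angle between divider's own z axis and vertical below 0.06 rad and x of yellow_tub in the frame of divider between 0.04 and 0.06 m and y of yellow_tub in the frame of divider between -0.01 and 0.01 m and z of yellow_tub in the frame of divider between 0.001 and 0.009 m and x of green_tub in the frame of divider between -0.06 and -0.04 m and y of green_tub in the frame of divider between -0.01 and 0.01 m and z of green_tub in the frame of divider between 0.001 and 0.009 m and linear speed of each of blue_box, red_box, divider, yellow_tub, green_tub below 0.02 m/s and angular speed of each of blue_box, red_box, divider, yellow_tub, green_tub below 0.2 rad/s); the robot touches nothing.
It fails at once if the ring cone or the bead bowl was disturbed (moved more than 25 mm or tipped over) (distance of any of ring_cone, bead_bowl from where it was at the start of the episode above 0.025 m or angle between any of ring_cone, bead_bowl's own z axis and vertical above 0.5 rad).
It fails at once if one of the five things was dropped (in free fall, touching nothing, faster than 0.7 m/s: a drop of more than about 25 mm) ((linear speed of blue_box above 0.7 m/s and contact force between blue_box and anything else below 0.02 N) or (linear speed of red_box above 0.7 m/s and contact force between red_box and anything else below 0.02 N) or (linear speed of divider above 0.7 m/s and contact force between divider and anything else below 0.02 N) or (linear speed of yellow_tub above 0.7 m/s and contact force between yellow_tub and anything else below 0.02 N) or (linear speed of green_tub above 0.7 m/s and contact force between green_tub and anything else below 0.02 N)).
It also fails if it takes over 128 s, if anything falls off the work surface, if the arm or the gripper's body presses on something with over 40 N, if the wrist force passes 120 N, or if a joint passes its speed limit or range.

### The arm

A 6-joint arm with a two-finger parallel gripper is mounted at the origin on the work surface. World frame = base frame: x ahead of the robot, y to its left, z up, the work surface at z = 0. Lengths are in mm, angles in rad, forces in N, time in s.
With the tool pointing down it reaches from about 225 to 875 mm from the base axis. Payload 3.4 kg.
Tool frame: the origin (TCP) lies at the centre of the arm's flange, where the gripper is bolted on; the fingertips stand 173 mm ahead of it and the grasp point (between the pads) lies 155 mm ahead of it; y points along the fingers, x is the direction in which the jaws open and shut, and the axes are right-handed (so a half turn about y gives the same grasp; the last joint's range is limited). The gripper opens to 85 mm and grips with 20 to 120 N. Pads are 22 mm wide; open, the fingers measure 114 mm over their backs; the gripper's body (76 mm by 85 mm) begins 54 mm behind the grasp point. The pads swing forward as they close: fully open they stand 13 mm farther back than shut.
Start: joints at [-1.356, 0.276, 1.505, -0, 1.361, -0.121], TCP at [189.473, -542.904, 404.728] pointing down, gripper open.
Joint ranges: [-2.89, 2.89], [-0.75, 2.08], [0.22, 2.7], [-1.18, 4.32], [0.11, 2.71], [-2.7, 2.7]. Speed limits (rad/s): [2.57, 2.57, 3.14, 3.14, 3.14, 3.14].

### API

Orientations are given as a 3x3 rotation matrix whose columns are the frame's x, y, z axes.
In Python, from bench import status, optics, order gives the robot as it stands.
- The arm moves only by the shell command python3 -m creep 'ROWS' [FORCE]. ROWS is JSON, a list of rows, each a list of 3 entries, a list of its own where there are three numbers: the shift along the tool's x, y, z in cm, then the turn, a rotation vector about the tool's x, y, z in degrees, then the closure, from -1 (fully open) to 1 (shut). In form: [[[x, y, z], [wx, wy, wz], hand], ...]. A call has 1 to 5 rows; each row shifts and turns the commanded pose from where the row before left it, along the tool's axes as they then stand; what a row does not reach is not made up. A row lasts 1/12 s, in which the tool goes at most 41.7 mm and 7.16 degrees, less where a joint would pass 70% of its speed; a pose out of reach is approached as far as the arm can. A call is refused whole if a number of a shift passes 4.17 or a number of a turn 7.16, either way. A call with a gripper value outside its range is refused whole. The fingers move at their own pace and stop on an object; FORCE is the grip in N (left out, the last holds). Time passes only in rows, so rows that do not move let the fingers close. It gives the time, the measured TCP pose, the force and the opening at its end, in the units of the state.
- status.read_state(): the state, without advancing time (a new reading comes with each control period).
- optics.get_image(name): name is "side" or "top" or "wrist"; returns (picture, depth): 420x560x3 uint8, red, green, blue; 420x560 float32, mm along the optical axis (not along the pixel's ray), 0 where there is no reading.
- optics.camera_info(name): a dict with "mtx" (3x3 intrinsics, pixels), "D" ([k1, k2, p1, p2, k3] as OpenCV has them; the pictures are not rectified), "cam_to_world" (4x4, takes a point from camera to world coordinates). Camera axes: x right, y up, looking along -z (the intrinsics and any distortion apply to the point x, -y, -z); pixel columns grow to the right and rows downward; lengths in mm; the calibration is good to about 2 mm. A picture is of the moment at which its call begins: read the wrist's pose just before it. camera_info takes no time and is no camera call; for the wrist camera it gives the pose at the moment of the call.
- order.job_done(): hands the job in, once; it reports no verdict.
The state is a dict: "t": time; "q": joint angles; "dq": joint speeds; "joint_efforts": joint torques, N m; "ee_pos": TCP position; "tcp_rot": TCP orientation; "contact_force": force on the tool from outside, world axes, zero at the start; "torque": the same for the moment, N m; "finger_gap": opening from 0.0 (shut) to 1.0 (fully open).
Only numpy, scipy, OpenCV 4.12 (cv2) and the standard library are available. Lean on these libraries where they do the work, as an engineer would, in place of code of your own. Each camera call takes 0.05 s, during which the arm holds its last target.

## Working session

There is one attempt and no reset: what is moved stays moved. The work goes in short steps, Python scripts to look and compute and a shell command to move; the robot and the scene stay as the last step left them, time stands still between calls to the robot, and variables do not carry over. Pictures are saved under pics/ and viewed, and the job is handed in when it is done.

```bash
ls; mkdir -p pics
python3 - <<'E'
from bench import status, optics
import cv2,numpy as np
s=status.read_state();print({k:np.round(v,3).tolist() for k,v in s.items()})
for n in ["side","top","wrist"]:
    p,d=optics.get_image(n);cv2.imwrite(f"pics/{n}0.png",p[:,:,::-1]);np.save(f"pics/{n}0d.npy",d)
    c=optics.camera_info(n);print(n,{k:np.round(v,3).tolist() for k,v in c.items()})
    np.savez(f"pics/{n}0.npz",p=p,d=d,**c)
E
```

```text
pics
{'t': 0.0, 'q': [-1.356, 0.277, 1.506, 0.0, 1.361, -0.121], 'dq': [0.001, 0.002, -0.001, 0.001, 0.001, -0.0], 'joint_efforts': [-0.0, -41.677, -24.58, -0.0, 0.011, 0.0], 'ee_pos': [189.418, -542.681, 403.843], 'tcp_rot': [[0.33, -0.0, 0.944], [-0.944, 0.002, 0.33], [-0.002, -1.0, 0.0]], 'contact_force': [-0.127, 1.024, -0.349], 'torque': [0.035, 0.04, -0.001], 'finger_gap': 1.003}
side {'mtx': [[425.376, 0.0, 278.265], [0.0, 425.376, 220.96], [0.0, 0.0, 1.0]], 'D': [0.001, 0.0, 0.0, 0.0, 0.0], 'cam_to_world': [[0.977, 0.163, -0.138, 380.617], [-0.213, 0.764, -0.609, -562.988], [0.006, 0.624, 0.781, 761.227], [0.0, 0.0, 0.0, 1.0]]}
top {'mtx': [[394.758, 0.0, 277.097], [0.0, 394.758, 210.82], [0.0, 0.0, 1.0]], 'D': [-0.012, 0.0, 0.0, 0.0, 0.0], 'cam_to_world': [[0.018, 0.998, -0.056, 478.249], [-1.0, 0.019, 0.003, 1.646], [0.004, 0.056, 0.998, 944.503], [0.0, 0.0, 0.0, 1.0]]}
wrist {'mtx': [[314.109, 0.0, 276.027], [0.0, 314.109, 206.416], [0.0, 0.0, 1.0]], 'D': [-0.044, 0.0, 0.0, 0.0, 0.0], 'cam_to_world': [[0.33, 0.904, 0.273, 258.072], [-0.944, 0.316, 0.094, -517.792], [-0.002, -0.289, 0.957, 372.482], [0.0, 0.0, 0.0, 1.0]]}
```

View pics/side0.png

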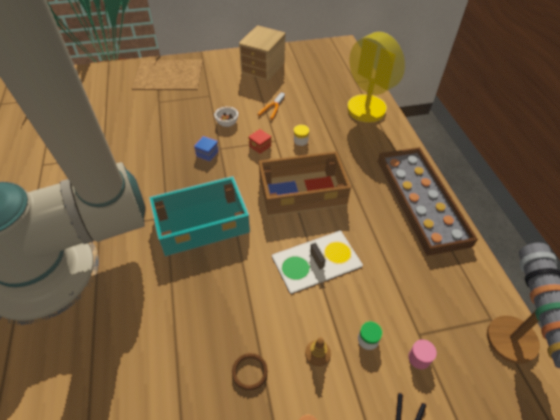

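View pics/top0.png

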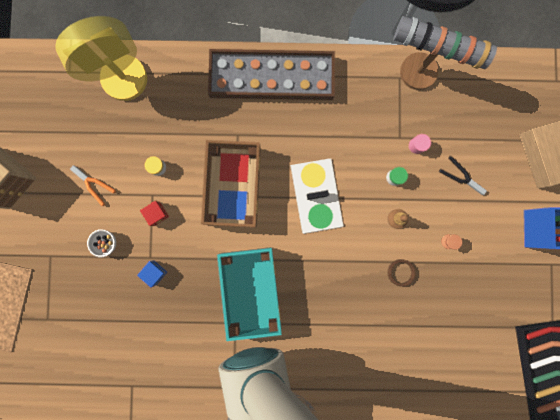

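View pics/wrist0.png

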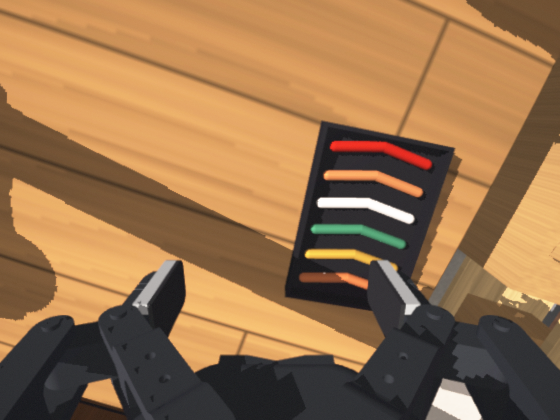

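```bash
cat > h.py <<'E'
import numpy as np,cv2
def rays(c,uv):
    uv=np.asarray(uv,float).reshape(-1,1,2)
    n=cv2.undistortPoints(uv,c["mtx"],c["D"]).reshape(-1,2)
    T=c["cam_to_world"]; d=np.c_[n[:,0],-n[:,1],-np.ones(len(n))]@T[:3,:3].T
    return T[:3,3],d
def onplane(c,uv,z):
    o,d=rays(c,uv); return o+d*((z-o[2])/d[:,2])[:,None]
def pts(c,uv,dep): # depth back-projection
    o,d=rays(c,uv); return o+d*np.asarray(dep)[:,None]
def tri(c1,u1,c2,u2):
    o1,d1=rays(c1,u1);o2,d2=rays(c2,u2);d1=d1[0]/np.linalg.norm(d1);d2=d2[0]/np.linalg.norm(d2)
    A=np.stack([d1,-d2],1);s=np.linalg.lstsq(A,o2-o1,rcond=None)[0]
    a=o1+s[0]*d1;b=o2+s[1]*d2; return (a+b)/2,np.linalg.norm(a-b)
R={'blue':[(100,130,60),(130,255,255)],'red':[(172,140,60),(6,255,255)],'yellow':[(22,170,120),(32,255,255)],'green':[(50,120,70),(80,255,255)]}
def mask(p,col):
    h=cv2.cvtColor(p,cv2.COLOR_RGB2HSV);lo,hi=R[col]
    if lo[0]>hi[0]:
        return cv2.inRange(h,(lo[0],lo[1],lo[2]),(180,255,255))|cv2.inRange(h,(0,lo[1],lo[2]),hi)
    return cv2.inRange(h,lo,hi)
def blobs(p,col,roi=None,amin=40):
    m=mask(p,col)
    if roi is not None:
        k=np.zeros_like(m);x0,y0,x1,y1=roi;k[y0:y1,x0:x1]=255;m&=k
    n,l,st,ce=cv2.connectedComponentsWithStats(m)
    return [(ce[i],st[i,4],l==i) for i in range(1,n) if st[i,4]>=amin]
E
python3 - <<'E'
from h import *
for n in["top","side"]:
    z=np.load(f"pics/{n}0.npz")
    for col in R:
        for ce,a,m in blobs(z['p'],col):
            v,u=np.nonzero(m);P=pts(z,np.c_[u,v].astype(float),z['d'][v,u])
            top=np.percentile(P[:,2],90);Q=P[P[:,2]>top-4];r=cv2.minAreaRect(Q[:,:2].astype(np.float32))
            print(n,col,ce.round(1),a,"z%.1f"%top,"mean",Q.mean(0).round(1),"rect",np.round(r[0],1),np.round(r[1],1),round(r[2],1))
E
```

```text
top blue [231.6 204.6] 725 z6.7 mean [543.6 107.2  12.4] rect [534.3  68.5] [157.9  74.3] 75.2
top blue [541.2 228.1] 1263 z97.2 mean [ 498.5 -582.7  119.3] rect [ 499.2 -305. ] [ 86.7 613.5] 0.2
top blue [150.8 273.6] 380 z36.0 mean [380.4 285.7  37.3] rect [435.3 162.2] [ 52.4 328.2] 24.0
top red [233.8 167.3] 751 z6.6 mean [633.4 105.    7.7] rect [568.1  79.6] [223.1  82.9] 20.6
top red [153.3 212.9] 411 z36.3 mean [519.6 286.2  37.5] rect [513.5 158.5] [316.7  56.3] 87.4
top red [542.1 331.9] 206 z18.3 mean [ 261.3 -624.2   24.1] rect [ 351.5 -325.3] [699.6  47.8] 72.7
top green [398.2 175.5] 216 z36.8 mean [ 617.4 -281.    35.2] rect [ 617.1 -280. ] [35.5 38.1] 3.0
top green [320.  215.9] 422 z6.5 mean [ 520.4 -102.7   10. ] rect [515.  -62.3] [ 53.6 137.4] 8.5
side blue [205.2 144.6] 150 z37.7 mean [380.  271.3  46.5] rect [ 368.7 -127.8] [869.4  45.9] 88.5
side red [259.5 137.2] 187 z38.0 mean [520.2 284.9  36.4] rect [520.6 285.2] [39.1 43.2] 33.2
side red [318.6 183.1] 232 z8.5 mean [635.2 119.8   6.9] rect [634.6 119.1] [34.5 63.4] 89.4
side yellow [384.9  44.4] 364 z220.2 mean [851.3 375.3 219.1] rect [851.4 378. ] [43.8 54.2] 17.2
side yellow [366.4  88.9] 1864 z147.5 mean [804.  372.7 177.7] rect [638.  -84.2] [1082.5  101.9] 67.1
side yellow [301.1 130.6] 158 z37.8 mean [632.6 290.1  36.6] rect [632.5 290.2] [37.7 37.4] 71.4
side yellow [337.4 252.3] 395 z7.5 mean [618.7 -87.7   9.8] rect [ 516.9 -317.8] [558.5  52.6] 66.3
side green [295.1 267.6] 392 z7.5 mean [ 521.6 -103.8    5.9] rect [ 521.5 -103.2] [48.8 49.8] 39.7
side green [370.8 332.1] 359 z37.8 mean [ 617.4 -283.9   38.5] rect [ 499.2 -409.8] [385.8  36.4] 46.9
```

```bash
python3 -m creep '[[[0,0,0],[0,6.4,0],-1],[[0,0,0],[0,6.4,0],-1],[[0,0,0],[0,6.5,0],-1],[[-3.6,0,1.9],[0,0,0],-1],[[-3.6,0,1.9],[0,0,0],-1]]'
python3 -m creep '[[[-3.6,0,1.9],[0,0,0],-1],[[-3.6,0,1.9],[0,0,0],-1],[[-3.6,0,1.9],[0,0,0],-1],[[-3.6,0,1.9],[0,0,0],-1],[[-3.6,0,1.9],[0,0,0],-1]]'
python3 -m creep '[[[-3.6,0,1.9],[0,0,0],-1],[[-3.6,0,1.9],[0,0,0],-1],[[-3.6,0,1.9],[0,0,0],-1],[[-3.6,0,1.9],[0,0,0],-1],[[0,0,0],[0,0,0],-1]]'
cat > snap.py <<'E'
import sys;from h import *
from bench import optics,status
s=status.read_state()
for n,t in zip(sys.argv[1::2],sys.argv[2::2]):
    c=optics.camera_info(n);p,d=optics.get_image(n);np.savez(f"pics/{t}.npz",p=p,d=d,**c);cv2.imwrite(f"pics/{t}.png",p[:,:,::-1])
print(s['t'],s['ee_pos'].round(1) if hasattr(s['ee_pos'],'round') else np.round(s['ee_pos'],1),np.round(s['tcp_rot'],3).tolist(),s['finger_gap'],s['q'])
E
python3 snap.py wrist w1
```

```text
t: 0.57
ee_pos: [227.3, -471.5, 403.8]
tcp_rot: [[-0.005, -0.0, 1.0], [-1.0, 0.001, -0.005], [-0.001, -1.0, -0.0]]
contact_force: [1.3, -0.2, -0.0]
finger_gap: 1.002
t: 0.98
ee_pos: [323.0, -289.1, 404.6]
tcp_rot: [[-0.002, 0.0, 1.0], [-1.0, 0.0, -0.002], [-0.0, -1.0, 0.0]]
contact_force: [1.1, 0.2, 0.9]
finger_gap: 1.0
t: 1.4
ee_pos: [400.7, -141.2, 404.7]
tcp_rot: [[0.007, 0.002, 1.0], [-1.0, 0.005, 0.007], [-0.004, -1.0, 0.002]]
contact_force: [-1.0, -0.3, 0.6]
finger_gap: 0.998
1.4 [ 400.7 -141.2  404.7] [[0.007, 0.002, 1.0], [-1.0, 0.005, 0.007], [-0.004, -1.0, 0.002]] 0.9979885649665032 [-0.50509337  0.0462798   1.79321108  0.00516153  1.30240854  1.05735089]
```

View pics/w1.png

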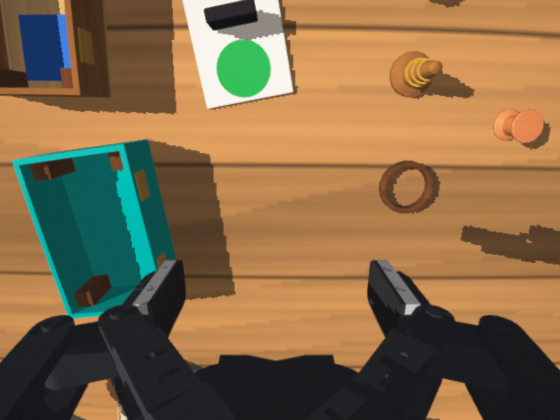

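```bash
python3 -m creep '[[[-3.9,0,-0.4],[0,0,0],-1],[[-3.9,0,-0.4],[0,0,0],-1],[[-3.9,0,-0.4],[0,0,0],-1],[[-3.9,0,-0.4],[0,0,0],-1],[[-3.9,0,-0.4],[0,0,0],-1]]'
python3 -m creep '[[[-3.9,0,-0.4],[0,0,0],-1],[[-3.9,0,-0.4],[0,0,0],-1],[[-3.9,0,-0.4],[0,0,0],-1],[[0,0,0],[0,0,0],-1],[[0,0,0],[0,0,0],-1]]'
python3 snap.py wrist w2
```

```text
t: 1.87
ee_pos: [378.5, 48.2, 404.6]
tcp_rot: [[-0.004, 0.0, 1.0], [-1.0, -0.001, -0.004], [0.001, -1.0, 0.0]]
contact_force: [1.7, 0.6, -0.2]
finger_gap: 1.002
t: 2.28
ee_pos: [367.1, 165.7, 404.5]
tcp_rot: [[0.003, -0.0, 1.0], [-1.0, -0.001, 0.003], [0.001, -1.0, -0.0]]
contact_force: [0.0, -0.1, -1.0]
finger_gap: 1.004
2.2833 [367.1 165.7 404.5] [[0.003, -0.0, 1.0], [-1.0, -0.001, 0.003], [0.001, -1.0, -0.0]] 1.0042694815682656 [ 2.51300845e-01  1.15290407e-02  1.83021234e+00 -1.01838099e-03
  1.30042305e+00  1.81937733e+00]
```

View pics/w2.png

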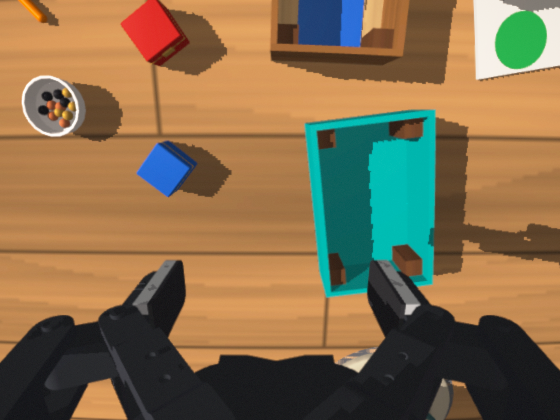

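```bash
cat > top.py <<'E'
from h import *
def tops(f,cols,roi=None,zt=36.5,tol=5,amin=40):
    z=np.load(f"pics/{f}.npz")
    for col in cols:
        for ce,a,m in blobs(z['p'],col,roi,amin):
            v,u=np.nonzero(m);uv=np.c_[u,v].astype(float);P=pts(z,uv,z['d'][v,u])
            k=abs(P[:,2]-zt)<tol
            if k.sum()<30: continue
            Q=onplane(z,uv[k],zt); r=cv2.minAreaRect(Q[:,:2].astype(np.float32))
            c2=uv[k].mean(0)
            print(f,col,"px",ce.round(1),k.sum(),"depthz %.1f"%np.median(P[k,2]),"top px",c2.round(1),"mean",Q.mean(0)[:2].round(1),"rect",np.round(r[0],1),np.round(r[1],1),round(r[2],1))
E
python3 - <<'E'
from top import *
R['yellow']=[(20,120,100),(34,255,255)]
tops("top0",R); tops("w2",["blue","red"]); tops("side0",R)
tops("top0",["blue","red"],None,6,4); tops("w2",["blue","red"],None,6,4)
tops("top0",["yellow","green"],None,5,4); tops("side0",["yellow","green"],None,5,4)
t=np.load("pics/top0.npz");s=np.load("pics/side0.npz")
h=cv2.cvtColor(t['p'],cv2.COLOR_RGB2HSV)
print(h[166,154],h[176,313],h[274,152],h[213,153],h[207,233],h[167,233])
E
```

```text
top0 blue px [541.2 228.1] 101 depthz 36.4 top px [533.9 229.3] mean [ 497.8 -596.2] rect [ 499.3 -618.9] [54.1 85.8] 89.0
top0 blue px [150.8 273.6] 339 depthz 34.2 top px [150.3 273.8] mean [380.2 286. ] rect [380.3 286.2] [42.2 43.2] 46.8
top0 red px [153.3 212.9] 335 depthz 34.4 top px [152.3 212.7] mean [519.8 286.5] rect [519.8 286. ] [43.6 43.9] 33.4
top0 yellow px [153.3 164.7] 229 depthz 34.4 top px [153.1 164.3] mean [632.4 288.8] rect [632.4 288.4] [38.3 39.2] 46.8
top0 green px [398.2 175.5] 210 depthz 35.0 top px [398.2 175.4] mean [ 617.1 -280.4] rect [ 616.9 -280. ] [35.1 37.5] 1.1
w2 blue px [165.4 168. ] 1562 depthz 35.2 top px [163.4 169.6] mean [379.3 288.5] rect [379.1 288.5] [43.4 44.3] 50.6
w2 red px [153.7  31.3] 2127 depthz 35.1 top px [150.8  29.3] mean [517.8 288.5] rect [517.6 288.4] [44.2 43.7] 33.5
side0 blue px [205.2 144.6] 147 depthz 36.4 top px [205.2 144.6] mean [379.6 282.8] rect [380.  282.6] [36.9 39.5] 49.1
side0 red px [259.5 137.2] 175 depthz 36.2 top px [259.5 136.9] mean [520.2 283.7] rect [519.9 283.7] [42.1 43.6] 33.6
side0 yellow px [301. 
[... 1159 characters left out ...]
 ] 53.2
top0 yellow px [312.7 174.9] 413 depthz 4.3 top px [312.8 174.9] mean [619.2 -84.8] rect [619.  -84.2] [53.1 55.2] 1.1
top0 green px [320.  215.9] 407 depthz 4.2 top px [320.1 216. ] mean [ 521.  -103.5] rect [ 520.9 -103.4] [52.5 52.6] 1.1
side0 yellow px [373.7  74.6] 121 depthz 3.5 top px [363.6 112.7] mean [837.3 363.8] rect [882.8 462.1] [301.4 115.8] 70.3
side0 yellow px [337.4 252.3] 449 depthz 5.8 top px [337.4 252.3] mean [620.  -84.7] rect [620.2 -84.7] [55.3 53.9] 73.8
side0 green px [295.1 267.6] 389 depthz 5.8 top px [295.1 267.6] mean [ 521.6 -103.3] rect [ 521.7 -102.8] [46.8 50.5] 77.9
[ 26 141 242] [ 26 144 242] [109 170 193] [  1 177 200] [108 146 112] [  0 154 109]
```

```bash
python3 -m creep '[[[-4.1,0,0.4],[0,0,0],-1],[[-4.1,0,0.4],[0,0,0],-1],[[-4.1,0,0.4],[0,0,0],-1],[[0,1.4,0],[0,-7.14,0],-1],[[0,1.4,0],[0,-7.14,0],-1]]' >/dev/null
python3 -m creep '[[[0,1.4,0],[0,-7.14,0],-1],[[0,1.4,0],[0,-7.14,0],-1],[[0,1.4,0],[0,-7.14,0],-1],[[0,1.4,0],[0,-7.14,0],-1],[[0,1.4,0],[0,-7.14,0],-1]]'
python3 -m creep '[[[0,0,0],[0,0,0],-1]]'
python3 snap.py wrist w3;  python3 -c "
from top import *
tops('w3',['blue'])"
```

```text
t: 3.17
ee_pos: [380.8, 285.3, 305.9]
tcp_rot: [[0.766, 0.0, 0.642], [-0.642, -0.001, 0.766], [0.001, -1.0, -0.001]]
contact_force: [-0.1, -0.7, 0.4]
finger_gap: 1.002
t: 3.25
ee_pos: [379.8, 284.9, 304.2]
tcp_rot: [[0.764, -0.005, 0.645], [-0.645, -0.004, 0.764], [-0.001, -1.0, -0.006]]
contact_force: [0.4, -0.6, 0.1]
finger_gap: 1.0
3.25 [379.8 284.9 304.2] [[0.764, -0.005, 0.645], [-0.645, -0.004, 0.764], [-0.001, -1.0, -0.006]] 0.9999920859806884 [ 4.97402727e-01  2.11262565e-01  1.86635212e+00 -1.21428399e-03
  1.06997169e+00  1.19961360e+00]
w3 blue px [272.3 200.4] 2907 depthz 35.2 top px [272.2 201.1] mean [379.6 291.6] rect [379.  291.3] [43.9 42.4] 51.1
```

View pics/w3.png

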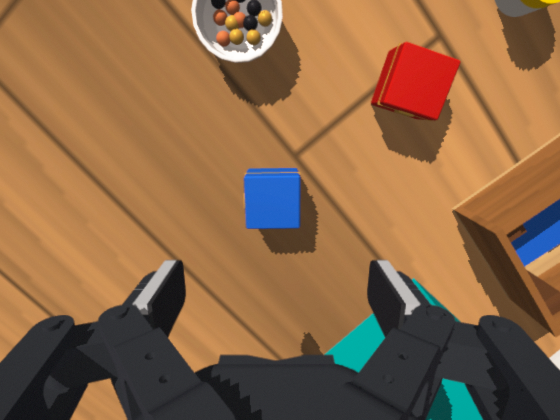

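```bash
python3 -m creep '[[[-0.36,2,0.4],[0,0,0],-1],[[0,3.3,0],[0,0,0],-1],[[0,3.3,0],[0,0,0],-1],[[0,2.6,0],[0,0,0],-1],[[0,1.5,0],[0,0,0],-1]]' >/dev/null
python3 -m creep '[[[0,0,0],[0,0,0],-0.2],[[0,0,0],[0,0,0],0],[[0,0,0],[0,0,0],0.2],[[0,0,0],[0,0,0],0.4],[[0,0,0],[0,0,0],0.6]]' 35
python3 -m creep '[[[0,0,0],[0,0,0],0.8],[[0,0,0],[0,0,0],1],[[0,0,0],[0,0,0],1]]' 35
```

```text
t: 4.13
ee_pos: [380.3, 293.5, 181.4]
tcp_rot: [[0.765, 0.004, 0.644], [-0.644, 0.002, 0.765], [0.002, -1.0, 0.004]]
contact_force: [1.6, -0.4, 5.4]
finger_gap: 0.508
t: 4.38
ee_pos: [380.2, 293.6, 181.4]
tcp_rot: [[0.765, 0.004, 0.644], [-0.644, 0.001, 0.765], [0.002, -1.0, 0.004]]
contact_force: [1.3, -1.3, 7.0]
finger_gap: 0.507
```

```bash
python3 -m creep '[[[0,-0.8,0],[0,0,0],1],[[0,-2,0],[0,0,0],1],[[0,-2.4,0],[0,7.14,0],1],[[0,-2.4,0],[0,7.14,0],1],[[0,-2.4,0],[0,7.14,0],1]]' 
python3 -m creep '[[[0,0,0],[0,7.14,0],1],[[0,0,0],[0,7.14,0],1],[[0,0,0],[0,7.14,0],1],[[0,0,0],[0,7.14,0],1],[[1.8,0,0.7],[0,0,0],1]]' 
python3 -m creep '[[[3.7,0,1.2],[0,0,0],1],[[3.7,0,1.2],[0,0,0],1],[[3.7,0,1.2],[0,0,0],1],[[3.7,0,1.2],[0,0,0],1],[[1.8,0,0.7],[0,0,0],1]]' 
python3 -m creep '[[[0,0,0],[0,0,0],1],[[0,0,0],[0,0,0],1]]' 
python3 snap.py wrist w4;  python3 -c "
from top import *
tops('w4',['blue','red'],None,6,5)"
```

```text
t: 4.8
ee_pos: [378.6, 293.1, 281.3]
tcp_rot: [[0.472, -0.0, 0.882], [-0.882, -0.0, 0.472], [-0.0, -1.0, -0.0]]
contact_force: [0.3, 0.3, -1.6]
finger_gap: 0.506
t: 5.22
ee_pos: [385.3, 276.7, 280.5]
tcp_rot: [[-0.004, 0.0, 1.0], [-1.0, 0.002, -0.004], [-0.002, -1.0, 0.0]]
contact_force: [0.2, -0.3, -0.8]
finger_gap: 0.508
t: 5.63
ee_pos: [441.4, 106.2, 280.5]
tcp_rot: [[-0.003, 0.001, 1.0], [-1.0, -0.002, -0.003], [0.002, -1.0, 0.001]]
contact_force: [0.4, 0.3, -1.0]
finger_gap: 0.512
t: 5.8
ee_pos: [441.0, 108.5, 280.2]
tcp_rot: [[-0.004, 0.0, 1.0], [-1.0, 0.001, -0.004], [-0.001, -1.0, 0.0]]
contact_force: [-0.5, -0.2, -0.2]
finger_gap: 0.502
5.8 [441.  108.5 280.2] [[-0.004, 0.0, 1.0], [-1.0, 0.001, -0.004], [-0.001, -1.0, 0.0]] 0.5020046767303333 [8.75573222e-02 2.07786875e-01 1.94416315e+00 6.23723827e-04
 9.89453302e-01 1.66208254e+00]
w4 blue px [275.2  67.3] 9216 depthz 5.2 top px [275.2  67.4] mean [544.3 109.6] rect [543.3 109.5] [67.  67.1] 87.9
w4 red px [ 54.2 103.8] 568 depthz 6.6 top px [ 58.6 105.6] mean [520.2 273.2] rect [515.9 274.2] [33.8 59.1] 79.9
```

View pics/w4.png

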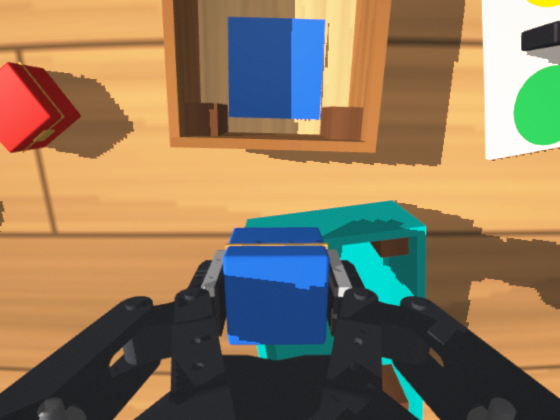

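```bash
python3 -m creep '[[[0,0,3.5],[0,2,0],1],[[0,0,3.5],[0,0,0],1],[[0,0,3.5],[0,0,0],1],[[0,0,0],[0,0,0],1],[[0,0,0],[0,0,0],1]]' 
python3 -m creep '[[[0,2,0],[0,0,0],1],[[0,2.5,0],[0,0,0],1],[[0,2.5,0],[0,0,0],1],[[0,1,0],[0,0,0],1],[[0,0,0],[0,0,0],1]]'
```

```text
t: 6.27
ee_pos: [546.9, 108.1, 279.4]
tcp_rot: [[-0.034, -0.0, 0.999], [-0.999, 0.0, -0.034], [-0.0, -1.0, -0.0]]
contact_force: [-0.8, 0.8, -0.9]
finger_gap: 0.512
t: 6.68
ee_pos: [543.3, 107.5, 197.4]
tcp_rot: [[-0.035, -0.007, 0.999], [-0.999, -0.0, -0.035], [0.001, -1.0, -0.007]]
contact_force: [-1.3, 0.1, -0.9]
finger_gap: 0.513
```

```bash
python3 -m creep '[[[-0.15,0.4,0.2],[0,0,0],1],[[0,0.3,0],[0,0,0],1],[[0,0.2,0],[0,0,0],1],[[0,0.2,0],[0,0,0],1],[[0,0,0],[0,0,0],1]]'
```

```text
t: 7.1
ee_pos: [548.1, 108.1, 189.0]
tcp_rot: [[-0.036, 0.001, 0.999], [-0.999, -0.0, -0.036], [0.0, -1.0, 0.001]]
contact_force: [-0.8, 0.2, -0.7]
finger_gap: 0.51
```

```bash
python3 -m creep '[[[-0.1,0.1,0],[0,0,0],1],[[0,0.1,0],[0,0,0],1],[[0,0,0],[0,0,0],1]]'
```

```text
t: 7.35
ee_pos: [548.2, 109.1, 187.5]
tcp_rot: [[-0.036, 0.001, 0.999], [-0.999, 0.0, -0.036], [-0.0, -1.0, 0.001]]
contact_force: [-0.8, 0.8, 4.0]
finger_gap: 0.511
```

```bash
python3 -m creep '[[[0,0,0],[0,0,0],-0.1],[[0,0,0],[0,0,0],-0.25],[[0,0,0],[0,0,0],-0.4],[[0,0,0],[0,0,0],-0.4],[[0,-0.5,0],[0,0,0],-0.4]]' 
python3 -m creep '[[[0,-2.5,0],[0,0,0],-0.4],[[0,-3,0],[0,0,0],-0.4],[[0,-3,0],[0,0,0],-0.4],[[0,-2,-2],[0,0,0],-0.4],[[0,-2,-3],[0,0,0],-1]]' 
python3 -m creep '[[[0,0,-3],[0,0,0],-1],[[0,0,0],[0,0,0],-1]]' 
python3 snap.py wrist w5;  python3 -c "
from top import *
tops('w5',['blue'],None,42,5);tops('w5',['red']);tops('w5',['red','blue'],None,6)"
```

```text
t: 7.77
ee_pos: [547.6, 109.0, 191.0]
tcp_rot: [[-0.036, -0.002, 0.999], [-0.999, -0.0, -0.036], [0.0, -1.0, -0.002]]
contact_force: [-0.0, -0.7, 0.1]
finger_gap: 0.698
t: 8.18
ee_pos: [500.0, 110.8, 318.7]
tcp_rot: [[-0.037, 0.005, 0.999], [-0.999, 0.0, -0.037], [-0.0, -1.0, 0.005]]
contact_force: [0.4, -0.5, 0.2]
finger_gap: 0.822
t: 8.35
ee_pos: [462.6, 112.1, 317.6]
tcp_rot: [[-0.035, -0.005, 0.999], [-0.999, 0.0, -0.035], [0.0, -1.0, -0.005]]
contact_force: [-1.4, -0.4, -0.4]
finger_gap: 0.999
8.35 [462.6 112.1 317.6] [[-0.035, -0.005, 0.999], [-0.999, 0.0, -0.035], [0.0, -1.0, -0.005]] 0.998736542547862 [9.12554513e-02 1.98685682e-01 1.84444036e+00 4.94713539e-04
 1.10317885e+00 1.69706373e+00]
w5 blue px [276.5  98.6] 3545 depthz 41.1 top px [276.   97.6] mean [544. 110.] rect [543.6 110. ] [43.  43.1] 88.6
w5 red px [ 63.2 138.6] 2931 depthz 35.2 top px [ 55.7 140.9] mean [519.3 287. ] rect [518.8 287. ] [44.1 45.3] 34.4
w5 red px [275.9  13.9] 2453 depthz 5.2 top px [275.9  13.9] mean [609.3 107.8] rect [609.2 107.6] [67.7 20.4] 88.0
w5 red px [ 63.2 138.6] 325 depthz 6.8 top px [ 92.8 132.6] mean [522.9 272.7] rect [516.5 274.1] [31.4 57.9] 80.7
w5 blue px [276.5  98.6] 2903 depthz 5.2 top px [277.2  99.8] mean [543.1 108.9] rect [543.4 109.8] [66.9 66.6] 88.1
```

View pics/w5.png

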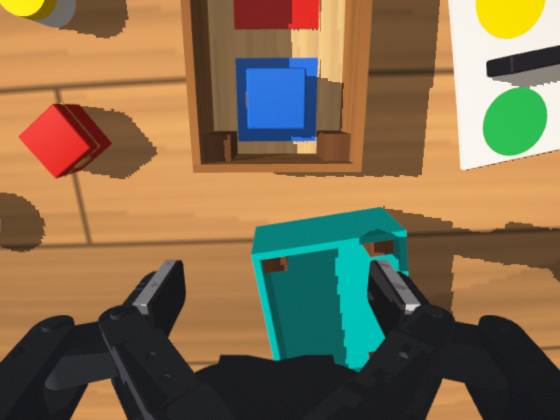

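```bash
python3 -m creep '[[[-3.54,0,1],[0,0,0],-1],[[-3.54,0,1],[0,0,0],-1],[[-3.54,0,1],[0,0,0],-1],[[-3.54,0,1],[0,0,0],-1],[[-3.54,0,1],[0,0,0],-1]]' >/dev/null
python3 -m creep '[[[0,0.5,0],[0,-7.1,0],-1],[[0,0.5,0],[0,-7.1,0],-1],[[0,0.5,0],[0,-7.1,0],-1],[[0,0,0],[0,-7.1,0],-1],[[0,0,0],[0,-7.1,0],-1]]' >/dev/null
python3 -m creep '[[[0,0,0],[0,0,0],-1],[[0,0,0],[0,0,0],-1]]' 
python3 snap.py wrist w6;  python3 -c "
from top import *
tops('w6',['red']);tops('w6',['red','blue'],None,6)"
```

```text
t: 9.4
ee_pos: [525.1, 287.2, 301.3]
tcp_rot: [[0.548, 0.0, 0.836], [-0.836, -0.0, 0.548], [0.0, -1.0, 0.0]]
contact_force: [-0.3, 0.9, 0.7]
finger_gap: 1.005
9.4 [525.1 287.2 301.3] [[0.548, 0.0, 0.836], [-0.836, -0.0, 0.548], [0.0, -1.0, 0.0]] 1.0046078583494582 [ 3.84320482e-01  3.83386200e-01  1.61167400e+00 -1.06740723e-04
  1.14648422e+00  1.37481886e+00]
w6 red px [270. 211.] 2892 depthz 35.2 top px [270.2 212. ] mean [520.4 290.9] rect [519.7 290.5] [43.5 43. ] 33.3
w6 red px [518.5 214.1] 3194 depthz 5.1 top px [518.5 214.1] mean [633.7  96.3] rect [632.8  95.7] [44.7 67.4] 88.1
w6 red px [271.1 180.1] 114 depthz 6.6 top px [271.4 179.1] mean [537.4 301.3] rect [537. 302.] [ 1.7 41.9] 33.3
w6 blue px [462.  289.8] 480 depthz 5.2 top px [470.2 266.4] mean [570.6  97.8] rect [563.7  82.3] [76.2 25.9] 65.6
```

```bash
python3 -m creep '[[[-0.5,2,-0.3],[0,0,0],-1],[[0,3.2,0],[0,0,0],-1],[[0,3.2,0],[0,0,0],-1],[[0,2.4,0],[0,0,0],-1],[[0,1.4,0],[0,0,0],-1]]' >/dev/null
python3 -m creep '[[[0,0,0],[0,0,0],-0.2],[[0,0,0],[0,0,0],0],[[0,0,0],[0,0,0],0.2],[[0,0,0],[0,0,0],0.4],[[0,0,0],[0,0,0],0.6]]' 35
python3 -m creep '[[[0,0,0],[0,0,0],0.8],[[0,0,0],[0,0,0],1],[[0,0,0],[0,0,0],1]]' 35
```

```text
t: 10.28
ee_pos: [519.9, 289.8, 181.3]
tcp_rot: [[0.551, 0.003, 0.835], [-0.835, 0.001, 0.551], [0.001, -1.0, 0.003]]
contact_force: [1.1, -0.3, 5.7]
finger_gap: 0.51
t: 10.53
ee_pos: [519.9, 289.8, 181.2]
tcp_rot: [[0.551, 0.003, 0.835], [-0.835, 0.001, 0.551], [0.001, -1.0, 0.003]]
contact_force: [0.9, -0.1, 6.7]
finger_gap: 0.507
```

```bash
python3 -m creep '[[[0,-0.8,0],[0,0,0],1],[[0,-2,0],[0,0,0],1],[[0,-2.4,0],[0,7.1,0],1],[[0,-2.4,0],[0,7.1,0],1],[[0,-2.4,0],[0,7.1,0],1]]' >/dev/null
python3 -m creep '[[[0,0,0],[0,7.1,0],1],[[0,0,0],[0,7.1,0],1],[[1.7,0,1.2],[0,0,0],1],[[3.3,0,2.2],[0,0,0],1],[[3.3,0,2.2],[0,0,0],1]]' 
python3 -m creep '[[[3.3,0,2.2],[0,0,0],1],[[3.3,0,2.2],[0,0,0],1],[[3,0,2.2],[0,0,0],1],[[0,0,0],[0,0,0],1],[[0,0,0],[0,0,0],1]]'
```

```text
t: 11.37
ee_pos: [571.7, 204.6, 280.2]
tcp_rot: [[-0.033, -0.0, 0.999], [-0.999, 0.0, -0.033], [-0.0, -1.0, -0.0]]
contact_force: [0.1, 0.7, -0.4]
finger_gap: 0.509
t: 11.78
ee_pos: [635.4, 104.2, 279.6]
tcp_rot: [[-0.04, -0.0, 0.999], [-0.999, -0.0, -0.04], [0.0, -1.0, -0.0]]
contact_force: [-0.2, 0.5, -0.9]
finger_gap: 0.51
```

```bash
python3 -m creep '[[[-0.2,2,0],[0,0,0],1],[[0,2.5,0],[0,0,0],1],[[0,2.5,0],[0,0,0],1],[[0,1,0],[0,0,0],1],[[0,0,0],[0,0,0],1]]' 
python3 -m creep '[[[0,0.3,0],[0,0,0],1],[[0,0.3,0],[0,0,0],1],[[0,0.2,0],[0,0,0],1],[[0,0.2,0],[0,0,0],1],[[0,0,0],[0,0,0],1]]'
```

```text
t: 12.2
ee_pos: [632.6, 109.3, 197.0]
tcp_rot: [[-0.035, -0.007, 0.999], [-0.999, -0.0, -0.035], [0.0, -1.0, -0.007]]
contact_force: [0.4, -0.2, -1.1]
finger_gap: 0.505
t: 12.62
ee_pos: [634.8, 108.3, 190.1]
tcp_rot: [[-0.036, 0.001, 0.999], [-0.999, -0.0, -0.036], [-0.0, -1.0, 0.001]]
contact_force: [0.1, 0.3, 0.4]
finger_gap: 0.509
```

```bash
python3 -m creep '[[[0.1,0.1,0],[0,0,0],1],[[0,0.1,0],[0,0,0],1],[[0,0.1,0],[0,0,0],1],[[0,0,0],[0,0,0],1]]'
```

```text
t: 12.95
ee_pos: [634.7, 107.2, 187.3]
tcp_rot: [[-0.036, 0.001, 0.999], [-0.999, -0.0, -0.036], [0.0, -1.0, 0.001]]
contact_force: [-1.6, -0.4, 3.9]
finger_gap: 0.51
```

```bash
python3 -m creep '[[[0,0,0],[0,0,0],-0.1],[[0,0,0],[0,0,0],-0.25],[[0,0,0],[0,0,0],-0.4],[[0,0,0],[0,0,0],-0.4],[[0,-0.5,0],[0,0,0],-0.4]]' 
python3 -m creep '[[[0,-2.5,0],[0,0,0],-0.4],[[0,-3,0],[0,0,0],-0.4],[[0,-3,0],[0,0,0],-0.4],[[0,-2,-2],[0,0,0],-0.4],[[1,-2,-4],[0,0,0],-1]]' 
python3 -m creep '[[[3,0,-4],[0,0,0],-1],[[3,0,-3],[0,0,0],-1],[[0,0,0],[0,0,0],-1],[[0,0,0],[0,0,0],-1]]' 
python3 snap.py wrist w7;  python3 -c "
from top import *
tops('w7',['blue','red'],None,42,5);tops('w7',['red','blue','yellow','green'],None,6)"
```

```text
t: 13.37
ee_pos: [634.3, 107.2, 190.9]
tcp_rot: [[-0.036, -0.002, 0.999], [-0.999, 0.0, -0.036], [-0.0, -1.0, -0.002]]
contact_force: [-0.5, -0.1, 0.7]
finger_gap: 0.7
t: 13.78
ee_pos: [580.9, 101.2, 317.1]
tcp_rot: [[-0.036, 0.008, 0.999], [-0.999, 0.002, -0.036], [-0.002, -1.0, 0.008]]
contact_force: [-0.8, -0.1, 0.5]
finger_gap: 0.823
t: 14.12
ee_pos: [511.6, 47.5, 315.5]
tcp_rot: [[-0.038, 0.0, 0.999], [-0.999, 0.001, -0.038], [-0.001, -1.0, 0.0]]
contact_force: [1.4, 0.3, 0.1]
finger_gap: 0.999
14.1167 [511.6  47.5 315.5] [[-0.038, 0.0, 0.999], [-0.999, 0.001, -0.038], [-0.001, -1.0, 0.0]] 0.9988085674902033 [-4.31189655e-02  2.53104482e-01  1.77427384e+00  6.78664824e-04
  1.11410397e+00  1.56543093e+00]
w7 blue px [205.7 161.2] 3131 depthz 41.2 top px [196.8 168.3] mean [544.4 108.9] rect [543.9 109. ] [44.4 43.4] 87.8
w7 red px [198.3  51.2] 4077 depthz 41.2 top px [186.5  44.8] mean [632.6 107.1] rect [632.1 107. ] [44.5 43.9] 88.4
w7 red px [198.3  51.2] 2830 depthz 5.2 top px [213.1  59.6] mean [627.3  95.8] rect [633.1 107.6] [69.7 67.7] 88.4
w7 blue px [205.7 161.2] 2061 depthz 5.2 top px [217.6 151. ] mean [552.8  98.2] rect [543.3 109.5] [68.  66.9] 87.8
w7 yellow px [429.  64.] 4080 depthz 4.6 top px [429.  64.] mean [618.5 -82.3] rect [618.  -82.6] [57.9 57.4] 3.2
w7 green px [439.5 178.8] 3067 depthz 4.6 top px [439.5 178.8] mean [ 520.9 -101.1] rect [ 520.3 -101.4] [57.4 57.7] 46.3
```

View pics/w7.png

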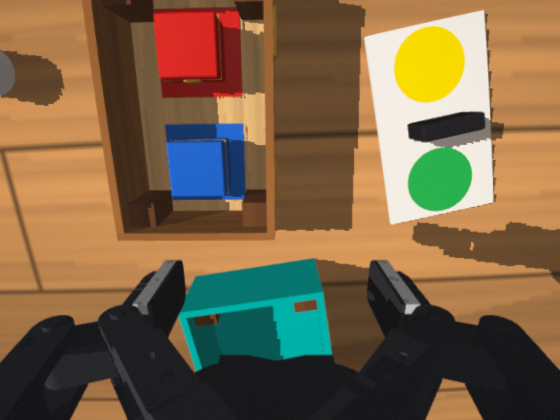

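```bash
python3 -m creep '[[[3.43,0,1.55],[0,0,0],-1],[[3.43,0,1.55],[0,0,0],-1],[[3.43,0,1.55],[0,0,0],-1],[[3.43,0,1.55],[0,0,0],-1],[[0,0,0],[0,-6.4,0],-1]]' >/dev/null
python3 -m creep '[[[0,0,0],[0,-6.4,0],-1],[[0,0,0],[0,0,0],-1],[[0,0,0],[0,0,0],-1]]' 
python3 snap.py wrist w8;  python3 -c "
from top import *
tops('w8',['yellow','green'],None,5)"
```

```text
t: 14.83
ee_pos: [571.5, -91.0, 314.5]
tcp_rot: [[0.184, 0.0, 0.983], [-0.983, 0.0, 0.184], [-0.0, -1.0, 0.001]]
contact_force: [-0.7, -0.0, -0.1]
finger_gap: 1.003
14.8333 [571.5 -91.  314.5] [[0.184, 0.0, 0.983], [-0.983, 0.0, 0.184], [-0.0, -1.0, 0.001]] 1.002751131475155 [-2.78239647e-01  3.44619735e-01  1.63781256e+00  5.63064658e-04
  1.15884106e+00  1.10722844e+00]
w8 yellow px [278.2 141.7] 3577 depthz 4.6 top px [278.2 141.7] mean [618.7 -83.1] rect [618.3 -83. ] [57.7 57.8] 10.6
w8 green px [278.4 246.9] 2627 depthz 4.8 top px [278.4 246.9] mean [ 520.8 -101.8] rect [ 520.2 -102. ] [56.6 57.2] 10.6
```

View pics/w8.png

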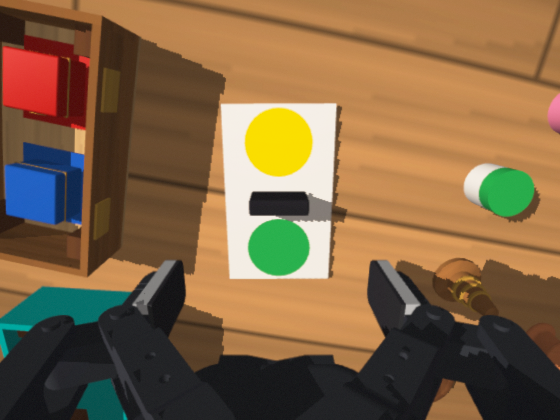

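```bash
python3 -m creep '[[[0.12,2.5,-0.3],[0,0,0],-1],[[0,3.7,0],[0,0,0],-1],[[0,3.7,0],[0,0,0],-1],[[0,2.6,0],[0,0,0],-1],[[0,1.1,0],[0,0,0],-1]]' >/dev/null
python3 -m creep '[[[0,0,0],[0,0,0],-1],[[0,0,0],[0,0,0],-0.6]]'; python3 snap.py wrist w9
```

```text
t: 15.47
ee_pos: [568.3, -92.7, 179.3]
tcp_rot: [[0.186, 0.001, 0.983], [-0.983, -0.0, 0.186], [0.0, -1.0, 0.001]]
contact_force: [0.3, -0.4, -0.1]
finger_gap: 0.885
15.4667 [568.3 -92.7 179.3] [[0.186, 0.001, 0.983], [-0.983, -0.0, 0.186], [0.0, -1.0, 0.001]] 0.8851625693331642 [-2.82554448e-01  4.86801825e-01  1.80363639e+00  7.96504973e-06
  8.50526215e-01  1.10092243e+00]
```

View pics/w9.png

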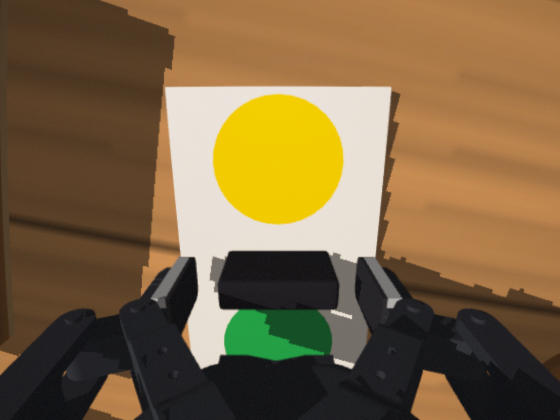

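```bash
python3 -m creep '[[[0,0.2,0],[0,0,0],-0.4],[[0,0,0],[0,0,0],-0.2],[[0,0,0],[0,0,0],0],[[0,0,0],[0,0,0],0.2],[[0,0,0],[0,0,0],0.4]]' 45
python3 -m creep '[[[0,0,0],[0,0,0],0.6],[[0,0,0],[0,0,0],0.8],[[0,0,0],[0,0,0],1]]'; python3 snap.py wrist w10
```

```text
t: 15.93
ee_pos: [568.3, -93.2, 178.6]
tcp_rot: [[0.186, 0.003, 0.983], [-0.983, -0.001, 0.186], [0.002, -1.0, 0.003]]
contact_force: [-1.1, 0.0, 6.1]
finger_gap: 0.573
t: 16.18
ee_pos: [568.4, -93.3, 178.7]
tcp_rot: [[0.186, 0.004, 0.983], [-0.983, -0.001, 0.186], [0.002, -1.0, 0.003]]
contact_force: [-0.4, 0.7, 6.5]
finger_gap: 0.575
16.1833 [568.4 -93.3 178.7] [[0.186, 0.004, 0.983], [-0.983, -0.001, 0.186], [0.002, -1.0, 0.003]] 0.5752919721315792 [-2.83418275e-01  4.87168003e-01  1.80508937e+00  4.64589563e-06
  8.45660593e-01  1.10009006e+00]
```

View pics/w10.png

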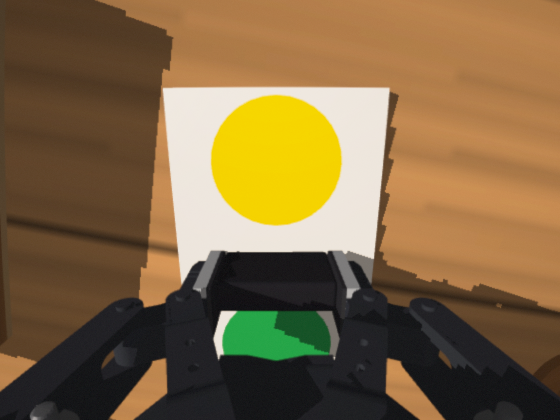

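```bash
python3 -m creep '[[[0,-0.6,0],[0,0,0],1],[[0,-1.5,0],[0,0,0],1],[[0,-2.5,0],[0,0,0],1],[[0,-2.5,0],[0,6.2,0],1],[[0,-2.5,0],[0,6.2,0],1]]'
python3 -m creep '[[[-1.5,0,0.1],[0,0,0],1],[[-2.9,0,0.2],[0,0,0],1],[[-2.9,0,0.2],[0,0,0],1],[[-2.9,0,0.2],[0,0,0],1],[[-2.9,0,0.2],[0,0,0],1]]'
python3 -m creep '[[[-2.9,0,0.2],[0,0,0],1],[[-2.5,0,0.2],[0,0,0],1],[[-1.7,0,0.1],[0,0,0],1],[[0,0,0],[0,0,0],1],[[0,0,0],[0,0,0],1]]'; python3 snap.py wrist w11 top t11 side s11;  python3 -c "
from top import *
tops('t11',['yellow','green'],None,101,12);tops('w11',['yellow'],None,101,12);tops('s11',['yellow','green'],None,101,12)"
```

```text
t: 16.65
ee_pos: [567.1, -93.0, 273.8]
tcp_rot: [[-0.034, -0.001, 0.999], [-0.999, 0.0, -0.034], [-0.0, -1.0, -0.001]]
contact_force: [0.7, 0.5, -2.2]
finger_gap: 0.577
t: 17.07
ee_pos: [580.0, 38.7, 273.1]
tcp_rot: [[-0.03, -0.0, 1.0], [-1.0, -0.0, -0.03], [0.0, -1.0, -0.0]]
contact_force: [-0.4, 0.1, -2.0]
finger_gap: 0.574
t: 17.48
ee_pos: [587.1, 109.2, 272.9]
tcp_rot: [[-0.027, -0.001, 1.0], [-1.0, -0.001, -0.027], [0.001, -1.0, -0.001]]
contact_force: [0.2, -1.1, -1.6]
finger_gap: 0.575
17.4833 [587.1 109.2 272.9] [[-0.027, -0.001, 1.0], [-1.0, -0.001, -0.027], [0.001, -1.0, -0.001]] 0.5748430381544546 [ 6.76178205e-02  4.07745919e-01  1.65144293e+00 -7.01057006e-04
  1.08306059e+00  1.66567080e+00]
t11 green px [217.1 203.8] 98 depthz 98.2 top px [217.1 203.8] mean [538.7 128. ] rect [539.5 128.9] [12.2 45.2] 88.4
w11 yellow px [275.8 159.7] 13161 depthz 98.6 top px [275.9 159.7] mean [638.7 108.5] rect [637.5 108.7] [58.1 57.9] 1.7
s11 yellow px [365.5  91.9] 264 depthz 101.9 top px [367.8  81.5] mean [835.4 371.3] rect [830.3 379.1] [ 31.3 129.9] 27.3
s11 yellow px [325.6 159. ] 257 depthz 99.7 top px [326.  159.1] mean [639.8 102.8] rect [640.7 102.2] [48.7 45.1] 58.4
```

View pics/w11.png

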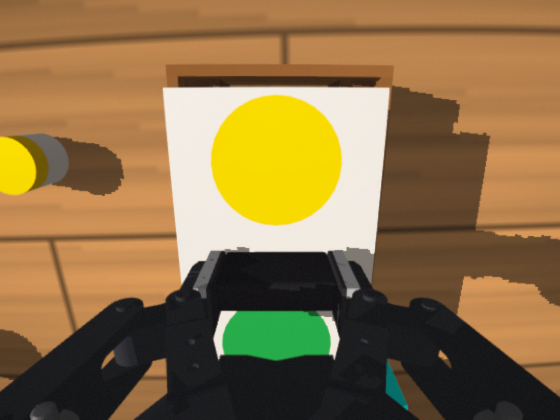

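View pics/s11.png

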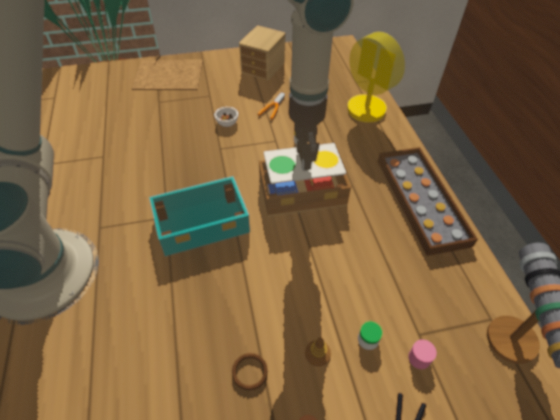

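View pics/t11.png

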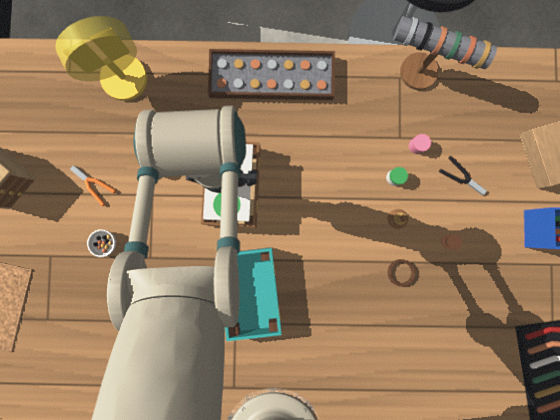

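```bash
python3 -m creep '[[[0.15,1,0.05],[0,0.2,0],1],[[0,1,0],[0,0,0],1],[[0,0.5,0],[0,0,0],1],[[0,0.2,0],[0,0,0],1],[[0,0,0],[0,0,0],1]]'; python3 -m creep '[[[0,0,0],[0,0,0],1]]'; python3 snap.py wrist w12 side s12
python3 - <<'E'
import cv2
a=cv2.imread('pics/s12.png')[100:230,220:380];cv2.imwrite('pics/s12c.png',cv2.resize(a,None,fx=4.5,fy=4.5,interpolation=cv2.INTER_CUBIC))
E
```

```text
t: 18.05
ee_pos: [587.5, 106.6, 244.5]
tcp_rot: [[-0.033, -0.003, 0.999], [-0.999, -0.0, -0.033], [0.0, -1.0, -0.003]]
contact_force: [0.5, -0.2, -1.5]
finger_gap: 0.579
t: 18.13
ee_pos: [587.9, 106.8, 245.5]
tcp_rot: [[-0.033, -0.001, 0.999], [-0.999, -0.0, -0.033], [0.0, -1.0, -0.001]]
contact_force: [-0.7, 0.6, -2.2]
finger_gap: 0.577
18.1333 [587.9 106.8 245.5] [[-0.033, -0.001, 0.999], [-0.999, -0.0, -0.033], [0.0, -1.0, -0.001]] 0.5766153391005904 [ 6.33505365e-02  4.35692395e-01  1.68345719e+00 -1.05453868e-04
  1.02297603e+00  1.66691395e+00]
```

View pics/w12.png

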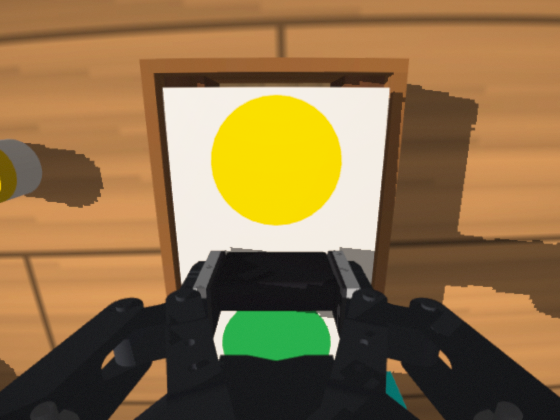

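View pics/s12c.png

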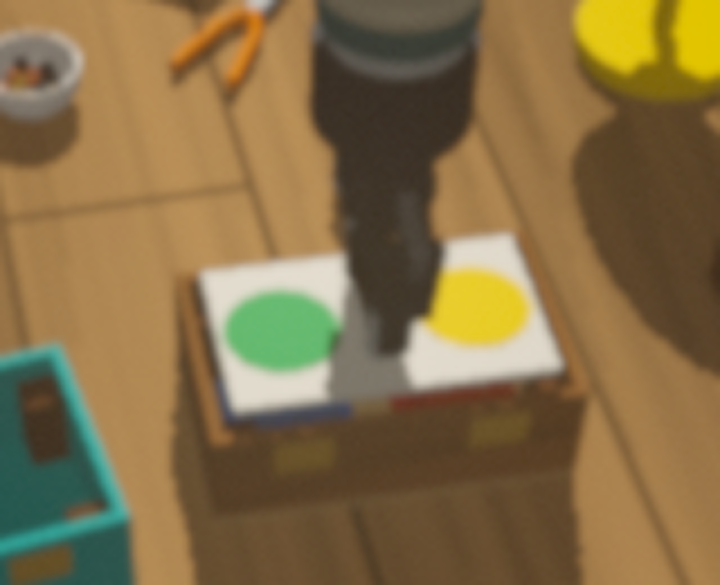

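Run:
```python
import cv2
a=cv2.imread('pics/w12.png')[50:260,130:420];cv2.imwrite('pics/w12c.png',cv2.resize(a,None,fx=2.7,fy=2.7,interpolation=cv2.INTER_CUBIC))
```

```text
(no output)
```

View pics/w12c.png

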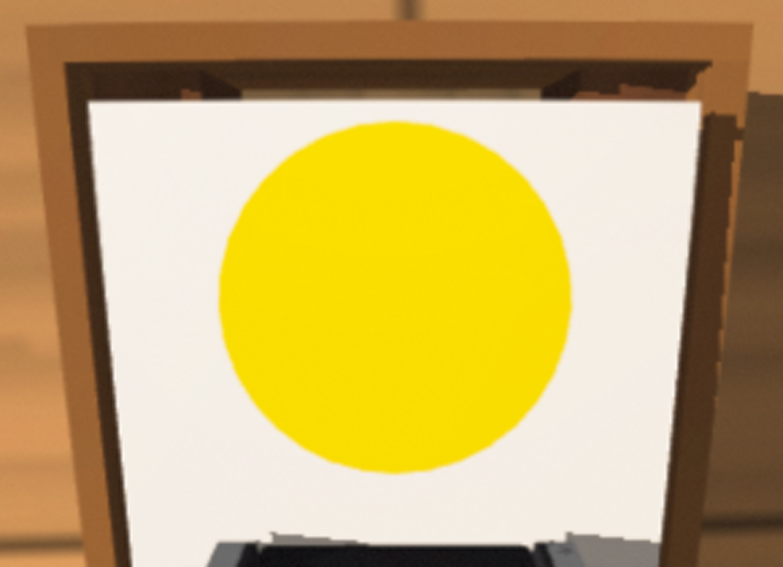

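Run:
```python
from h import *
z=np.load('pics/w12.npz')
print(onplane(z,[[276,73.2]],62), onplane(z,[[276,59]],62),onplane(z,[[276,87.2]],71.5))
```

```text
[[677.41242889 104.56689959  62.        ]] [[683.37295531 104.37390838  62.        ]] [[670.74692249 104.78055154  71.5       ]]
```

```bash
python3 -m creep '[[[-0.13,0,0],[0,0,0],1],[[0,0.5,0],[0,0,0],1],[[0,0.5,0],[0,0,0],1],[[0,0.3,0],[0,0,0],1],[[0,0.2,0],[0,0,0],1]]'; python3 -m creep '[[[0,0.1,0],[0,0,0],1],[[0,0.1,0],[0,0,0],1],[[0,0,0],[0,0,0],1]]'
```

```text
t: 18.65
ee_pos: [587.6, 108.3, 230.1]
tcp_rot: [[-0.032, -0.001, 0.999], [-0.999, -0.0, -0.032], [0.0, -1.0, -0.001]]
contact_force: [-0.5, 0.0, -1.8]
finger_gap: 0.575
t: 18.9
ee_pos: [587.9, 108.3, 228.6]
tcp_rot: [[-0.032, -0.0, 0.999], [-0.999, -0.0, -0.032], [0.0, -1.0, -0.0]]
contact_force: [-0.2, -0.2, -1.7]
finger_gap: 0.574
```

```bash
python3 -m creep '[[[0,0.1,0],[0,0,0],1],[[0,0.1,0],[0,0,0],1],[[0,0.05,0],[0,0,0],1],[[0,0,0],[0,0,0],1]]'; python3 snap.py wrist w13
```

```text
t: 19.23
ee_pos: [588.0, 108.3, 226.7]
tcp_rot: [[-0.032, 0.001, 0.999], [-0.999, -0.0, -0.032], [0.0, -1.0, 0.001]]
contact_force: [-1.0, 0.1, 0.7]
finger_gap: 0.578
19.2333 [588.  108.3 226.7] [[-0.032, 0.001, 0.999], [-0.999, -0.0, -0.032], [0.0, -1.0, 0.001]] 0.5783886741791953 [ 6.58420112e-02  4.56031794e-01  1.70427346e+00 -2.02735507e-04
  9.80752663e-01  1.66915130e+00]
```

View pics/w13.png

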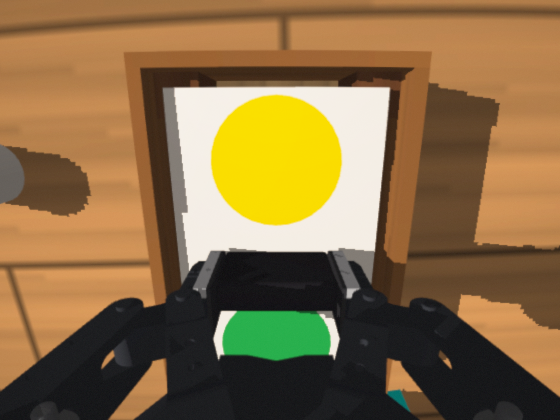

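```bash
python3 -m creep '[[[0,0.05,0],[0,0,0],1],[[0,0,0],[0,0,0],-0.15],[[0,0,0],[0,0,0],-0.3],[[0,0,0],[0,0,0],-0.4],[[0,0,0],[0,0,0],-0.45]]'; python3 -m creep '[[[0,0,0],[0,0,0],-0.45],[[0,-0.5,0],[0,0,0],-0.45],[[0,-1.5,0],[0,0,0],-0.45],[[0,-3,0],[0,0,0],-0.45],[[0,-3,0],[0,0,0],-0.45]]'
python3 -m creep '[[[0,-3,-1],[0,0,0],-0.45],[[0,0,-3.5],[0,0,0],-1],[[0,0,-3.5],[0,0,0],-1],[[0,0,0],[0,0,0],-1],[[0,0,0],[0,0,0],-1]]'
python3 snap.py wrist w14 side s14;python3 -c "
from top import *
for f in ['w14','s14']: tops(f,['yellow','green'],None,53,6)"
```

```text
t: 19.7
ee_pos: [588.0, 108.2, 225.7]
tcp_rot: [[-0.033, 0.0, 0.999], [-0.999, -0.0, -0.033], [0.0, -1.0, 0.0]]
contact_force: [0.1, -0.3, 0.8]
finger_gap: 0.724
t: 20.12
ee_pos: [587.5, 108.2, 305.8]
tcp_rot: [[-0.032, -0.003, 0.999], [-0.999, -0.0, -0.032], [0.0, -1.0, -0.003]]
contact_force: [1.2, -0.2, 0.3]
finger_gap: 0.725
t: 20.53
ee_pos: [506.0, 111.0, 336.4]
tcp_rot: [[-0.032, -0.0, 0.999], [-0.999, -0.0, -0.032], [0.0, -1.0, -0.0]]
contact_force: [0.8, 0.4, 0.9]
finger_gap: 1.0
20.5333 [506.  111.  336.4] [[-0.032, -0.0, 0.999], [-0.999, -0.0, -0.032], [0.0, -1.0, -0.0]] 1.000154051676225 [ 8.15423481e-02  2.40303418e-01  1.73401844e+00 -4.00328066e-05
  1.16744433e+00  1.68432999e+00]
w14 yellow px [276.1  31.6] 4814 depthz 52.6 top px [276.1  31.6] mean [635.  107.6] rect [632.3 107.7] [58.1 47. ] 88.2
w14 green px [276.2 162.7] 4114 depthz 52.7 top px [276.2 162.7] mean [539.1 110.5] rect [538.6 110.6] [58.1 57.4] 88.2
s14 yellow px [323.7 173.2] 262 depthz 54.1 top px [323.7 173.2] mean [640.  106.3] rect [640.  107.3] [46.1 50. ] 78.0
```

View pics/w14.png

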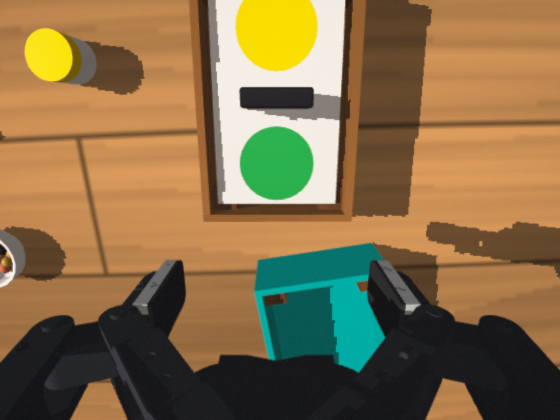

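```bash
python3 -m creep '[[[-3,0,2],[0,0,0],-1],[[-3,0,2],[0,0,0],-1],[[-3,0,2],[0,0,0],-1],[[-3,0,2],[0,0,0],-1],[[-3,0,2],[0,0,0],-1]]' >/dev/null
python3 -m creep '[[[-3,1,2],[0,0,0],-1],[[0,1,0],[0,0,0],-1],[[0,0,0],[0,0,0],-1],[[0,0,0],[0,0,0],-1]]' 
python3 snap.py wrist w15;python3 -c "
from top import *
for f in ['w15']: tops(f,['yellow'],None,36,6);tops(f,['yellow'],None,53,6)"
```

```text
t: 21.38
ee_pos: [634.1, 286.7, 314.0]
tcp_rot: [[-0.032, -0.003, 0.999], [-0.999, -0.002, -0.032], [0.002, -1.0, -0.003]]
contact_force: [-0.7, -0.2, 0.7]
finger_gap: 1.0
21.3833 [634.1 286.7 314. ] [[-0.032, -0.003, 0.999], [-0.999, -0.002, -0.032], [0.002, -1.0, -0.003]] 0.9999156222666015 [ 3.24960394e-01  5.11291632e-01  1.35627265e+00 -6.91421943e-04
  1.27758004e+00  1.92819100e+00]
w15 yellow px [270.1 205.4] 1808 depthz 35.3 top px [270.4 205.8] mean [632.1 291.6] rect [632.  291.5] [38.7 40.2] 88.1
w15 yellow px [506.3 195.9] 4137 depthz 52.6 top px [506.3 196. ] mean [639.2 108. ] rect [638.5 107.9] [59. 58.] 87.8
```

View pics/w15.png

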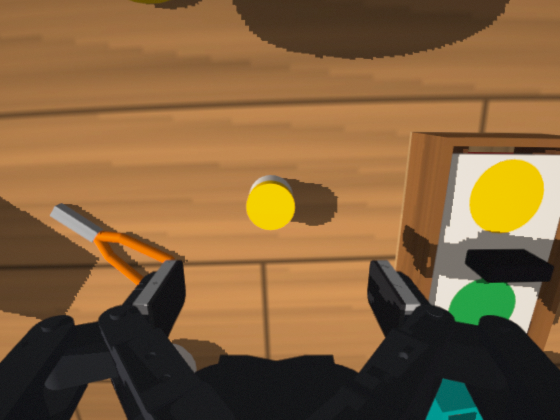

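```bash
python3 -m creep '[[[-0.36,2.4,-0.2],[0,0,0],-0.7],[[0,3.6,0],[0,0,0],-0.7],[[0,3.6,0],[0,0,0],-0.7],[[0,2.6,0],[0,0,0],-0.7],[[0,1.2,0],[0,0,0],-0.7]]' >/dev/null
python3 -m creep '[[[0,0,0],[0,0,0],-0.4],[[0,0,0],[0,0,0],-0.2],[[0,0,0],[0,0,0],0],[[0,0,0],[0,0,0],0.2],[[0,0,0],[0,0,0],0.4]]' 30
python3 -m creep '[[[0,0,0],[0,0,0],0.6],[[0,0,0],[0,0,0],0.8],[[0,0,0],[0,0,0],1]]'; python3 snap.py wrist w16
```

```text
t: 22.27
ee_pos: [633.0, 290.8, 184.8]
tcp_rot: [[-0.032, 0.005, 0.999], [-0.999, 0.001, -0.032], [-0.002, -1.0, 0.005]]
contact_force: [0.5, -0.7, 6.0]
finger_gap: 0.454
t: 22.52
ee_pos: [633.0, 290.8, 184.8]
tcp_rot: [[-0.032, 0.005, 0.999], [-0.999, 0.001, -0.032], [-0.001, -1.0, 0.005]]
contact_force: [0.9, -0.3, 6.7]
finger_gap: 0.456
22.5167 [633.  290.8 184.8] [[-0.032, 0.005, 0.999], [-0.999, 0.001, -0.032], [-0.001, -1.0, 0.005]] 0.4564040879991798 [ 3.30949915e-01  6.20380230e-01  1.50556676e+00 -5.69129149e-04
  1.01027134e+00  1.93443587e+00]
```

View pics/w16.png

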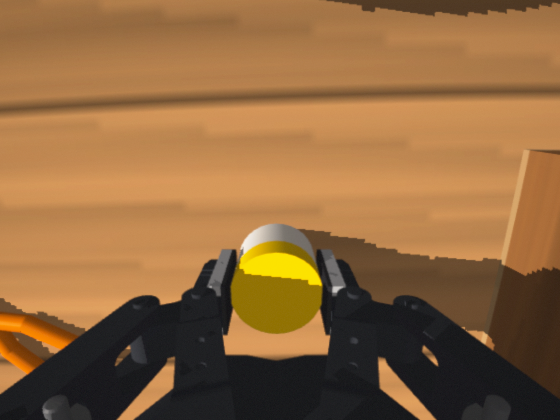

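```bash
python3 -m creep '[[[0,-0.8,0],[0,0,0],1],[[0,-2.2,0],[0,0,0],1],[[0,-3,0],[0,0,0],1],[[0,-3,0],[0,0,0],1],[[0,-2.5,0],[0,0,0],1]]' >/dev/null
python3 -m creep '[[[1.7,0,0.1],[0,0,0],1],[[3,0,0.2],[0,0,0],1],[[3,0,0.2],[0,0,0],1],[[3,0,0.2],[0,0,0],1],[[3,0,0.2],[0,0,0],1]]' 
python3 -m creep '[[[3,0,0.2],[0,0,0],1],[[1.6,0,0.2],[0,0,0],1],[[0,0,0],[0,0,0],1],[[0,0,0],[0,0,0],1]]'; python3 snap.py wrist w17 side s17
```

```text
t: 23.4
ee_pos: [635.7, 151.7, 296.7]
tcp_rot: [[-0.032, -0.001, 0.999], [-0.999, -0.0, -0.032], [0.001, -1.0, -0.001]]
contact_force: [0.3, -1.0, 0.3]
finger_gap: 0.458
t: 23.73
ee_pos: [638.6, 106.0, 296.7]
tcp_rot: [[-0.035, -0.001, 0.999], [-0.999, 0.0, -0.035], [-0.0, -1.0, -0.001]]
contact_force: [-0.2, 0.1, -0.2]
finger_gap: 0.46
23.7333 [638.6 106.  296.7] [[-0.035, -0.001, 0.999], [-0.999, 0.0, -0.035], [-0.0, -1.0, -0.001]] 0.4603059902644707 [5.69573502e-02 4.54637213e-01 1.50273175e+00 3.67083323e-04
 1.18494683e+00 1.66234152e+00]
```

View pics/w17.png

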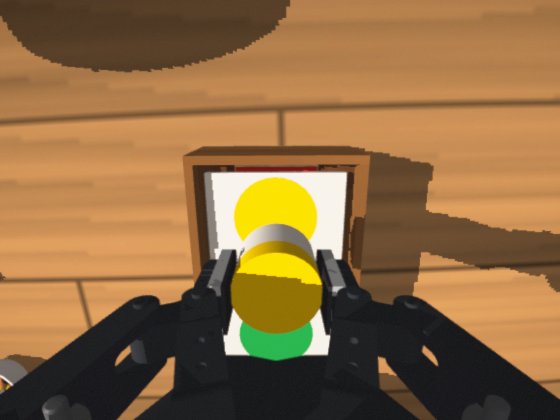

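```bash
python3 -m creep '[[[-0.1,1.5,0.15],[0,0,0],1],[[0,2,0],[0,0,0],1],[[0,1,0],[0,0,0],1],[[0,0.5,0],[0,0,0],1],[[0,0,0],[0,0,0],1]]' 
python3 -m creep '[[[0,0,0],[0,0,0],1],[[0,0,0],[0,0,0],1]]'; python3 snap.py wrist w18
```

```text
t: 24.25
ee_pos: [639.9, 109.0, 245.4]
tcp_rot: [[-0.031, -0.003, 1.0], [-1.0, -0.0, -0.031], [0.0, -1.0, -0.003]]
contact_force: [-0.9, -0.2, -1.4]
finger_gap: 0.456
t: 24.42
ee_pos: [640.9, 108.5, 247.7]
tcp_rot: [[-0.032, 0.002, 0.999], [-0.999, 0.0, -0.032], [-0.0, -1.0, 0.002]]
contact_force: [0.7, -0.1, -0.5]
finger_gap: 0.458
24.4167 [640.9 108.5 247.7] [[-0.032, 0.002, 0.999], [-0.999, 0.0, -0.032], [-0.0, -1.0, 0.002]] 0.4575600416158081 [ 6.07620684e-02  5.00370421e-01  1.55746188e+00 -8.73235035e-05
  1.08203572e+00  1.66363060e+00]
```

View pics/w18.png

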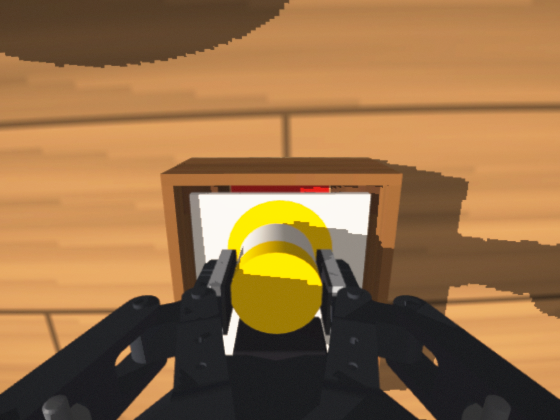

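```bash
python3 -m creep '[[[0.15,0.4,-0.1],[0,0,0],1],[[0,0.3,0],[0,0,0],1],[[0,0.1,0],[0,0,0],1],[[0,0,0],[0,0,0],1],[[0,0,0],[0,0,0],1]]'; python3 -m creep '[[[0,0.1,0],[0,0,0],1],[[0,0.1,0],[0,0,0],1],[[0,0,0],[0,0,0],1]]'
```

```text
t: 24.88
ee_pos: [639.4, 106.6, 238.7]
tcp_rot: [[-0.033, -0.0, 0.999], [-0.999, -0.0, -0.033], [0.0, -1.0, -0.0]]
contact_force: [0.1, -0.7, -0.5]
finger_gap: 0.458
t: 25.13
ee_pos: [639.5, 106.7, 237.8]
tcp_rot: [[-0.032, 0.001, 0.999], [-0.999, -0.0, -0.032], [0.0, -1.0, 0.001]]
contact_force: [-1.5, -0.7, 5.0]
finger_gap: 0.456
```

```bash
python3 -m creep '[[[0,0,0],[0,0,0],0],[[0,0,0],[0,0,0],-0.15],[[0,0,0],[0,0,0],-0.3],[[0,0,0],[0,0,0],-0.4],[[0,0,0],[0,0,0],-0.4]]'; python3 -m creep '[[[0,-0.5,0],[0,0,0],-0.4],[[0,-1.5,0],[0,0,0],-0.4],[[0,-3,0],[0,0,0],-0.4],[[0,-3,0],[0,0,0],-0.4],[[0,-3,0],[0,0,0],-0.4]]'
python3 -m creep '[[[3,0,-2.5],[0,0,0],-1],[[3,0,-3],[0,0,0],-1],[[3,0,-3],[0,0,0],-1],[[0,0,0],[0,0,0],-1],[[0,0,0],[0,0,0],-1]]'
python3 snap.py wrist w19; python3 -c "
from top import *
tops('w19',['yellow'],None,89,6);tops('w19',['yellow','green'],None,53,6)"
```

```text
t: 25.55
ee_pos: [639.4, 106.7, 236.7]
tcp_rot: [[-0.032, -0.0, 0.999], [-0.999, -0.0, -0.032], [0.0, -1.0, -0.0]]
contact_force: [0.6, -0.8, 0.1]
finger_gap: 0.702
t: 25.97
ee_pos: [639.2, 106.7, 348.1]
tcp_rot: [[-0.032, -0.001, 0.999], [-0.999, -0.0, -0.032], [0.0, -1.0, -0.001]]
contact_force: [0.9, 0.9, 0.2]
finger_gap: 0.7
t: 26.38
ee_pos: [551.1, 19.5, 347.6]
tcp_rot: [[-0.035, 0.0, 0.999], [-0.999, -0.0, -0.035], [0.0, -1.0, 0.0]]
contact_force: [-0.3, 0.1, 0.1]
finger_gap: 1.003
26.3833 [551.1  19.5 347.6] [[-0.035, 0.0, 0.999], [-0.999, -0.0, -0.035], [0.0, -1.0, 0.0]] 1.0034700515912156 [-9.08484483e-02  2.79077222e-01  1.64800250e+00 -6.16891876e-05
  1.21431713e+00  1.51497192e+00]
w19 yellow px [158.   96.4] 2709 depthz 88.2 top px [147.4  97.5] mean [636.9 106.2] rect [636.7 106.3] [40.  38.8] 60.6
w19 yellow px [158.   96.4] 1452 depthz 52.6 top px [177.6  94.3] mean [640.1  95.6] rect [638. 101.] [46.5 58.3] 88.7
w19 green px [175.  215.3] 3184 depthz 52.8 top px [175.  215.3] mean [539.1 110.2] rect [538.6 110.5] [57.4 58.3] 84.3
```

View pics/w19.png

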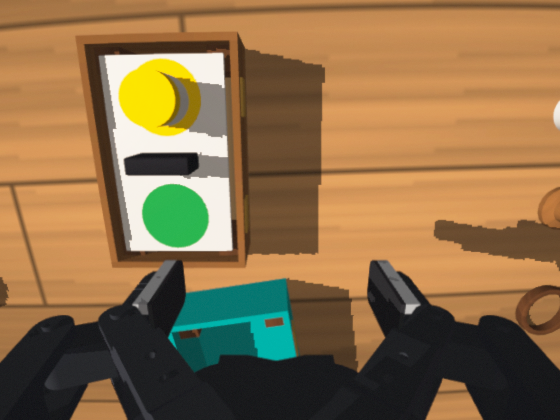

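```bash
python3 -m creep '[[[3.72,0,0.9],[0,0,0],-1],[[3.72,0,0.9],[0,0,0],-1],[[3.72,0,0.9],[0,0,0],-1],[[3.72,0,0.9],[0,0,0],-1],[[3.72,0,0.9],[0,0,0],-1]]' >/dev/null
python3 -m creep '[[[3.72,0.5,0.9],[0,0,0],-1],[[3.72,1,0.9],[0,0,0],-1],[[3.72,1.5,0.9],[0,0,0],-1],[[0,0,0],[0,0,0],-1],[[0,0,0],[0,0,0],-1]]' 
python3 snap.py wrist w20;python3 -c "
from top import *
for f in ['w20']: tops(f,['green'],None,36,6)"
```

```text
t: 27.27
ee_pos: [616.3, -281.0, 314.8]
tcp_rot: [[-0.035, -0.001, 0.999], [-0.999, 0.001, -0.035], [-0.001, -1.0, -0.001]]
contact_force: [0.3, 1.1, -0.5]
finger_gap: 0.999
27.2667 [ 616.3 -281.   314.8] [[-0.035, -0.001, 0.999], [-0.999, 0.001, -0.035], [-0.001, -1.0, -0.001]] 0.9985680150821015 [-5.30585362e-01  4.83438846e-01  1.40382440e+00  4.05619035e-04
  1.25610890e+00  1.07462513e+00]
w20 green px [277.3 201. ] 1798 depthz 35.3 top px [277.4 201.5] mean [ 618.  -281.2] rect [ 617.6 -281.2] [38.7 40. ] 88.1
```

View pics/w20.png

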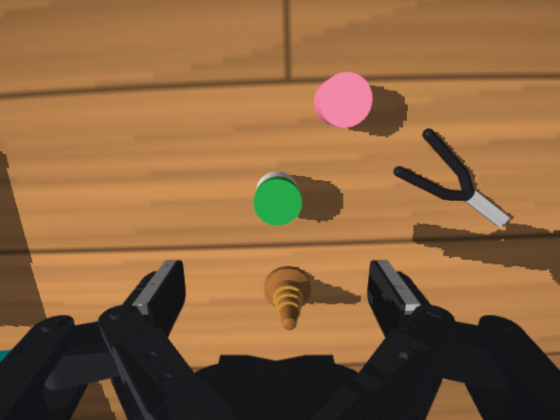

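```bash
python3 -m creep '[[[0.05,2.4,0.05],[0,0,0],-0.7],[[0,3.6,0],[0,0,0],-0.7],[[0,3.6,0],[0,0,0],-0.7],[[0,2.6,0],[0,0,0],-0.7],[[0,1.2,0],[0,0,0],-0.7]]' >/dev/null
python3 -m creep '[[[0,0,0],[0,0,0],-0.4],[[0,0,0],[0,0,0],-0.2],[[0,0,0],[0,0,0],0],[[0,0,0],[0,0,0],0.2],[[0,0,0],[0,0,0],0.4]]' 30
python3 -m creep '[[[0,0,0],[0,0,0],0.6],[[0,0,0],[0,0,0],0.8],[[0,0,0],[0,0,0],1]]'
```

```text
t: 28.15
ee_pos: [616.6, -280.1, 185.7]
tcp_rot: [[-0.032, 0.005, 0.999], [-0.999, -0.002, -0.032], [0.002, -1.0, 0.005]]
contact_force: [0.2, 0.4, 4.8]
finger_gap: 0.458
t: 28.4
ee_pos: [616.5, -280.1, 185.6]
tcp_rot: [[-0.033, 0.005, 0.999], [-0.999, -0.002, -0.033], [0.002, -1.0, 0.005]]
contact_force: [1.4, 1.2, 7.0]
finger_gap: 0.459
```

```bash
python3 -m creep '[[[0,-0.8,0],[0,0,0],1],[[0,-2.2,0],[0,0,0],1],[[0,-3,0],[0,0,0],1],[[0,-3,0],[0,0,0],1],[[0,-2.5,0],[0,0,0],1]]' >/dev/null
python3 -m creep '[[[-1.76,0,-0.41],[0,0,0],1],[[-3.52,0,-0.82],[0,0,0],1],[[-3.52,0,-0.82],[0,0,0],1],[[-3.52,0,-0.82],[0,0,0],1],[[-3.52,0,-0.82],[0,0,0],1]]' 
python3 -m creep '[[[-3.52,0,-0.82],[0,0,0],1],[[-3.52,0,-0.82],[0,0,0],1],[[-3.52,0,-0.82],[0,0,0],1],[[-3.52,0,-0.82],[0,0,0],1],[[-3.52,0,-0.82],[0,0,0],1]]' 
python3 -m creep '[[[-3.52,0,-0.82],[0,0,0],1],[[-1.76,0,-0.41],[0,0,0],1],[[0,0,0],[0,0,0],1],[[0,0,0],[0,0,0],1]]'; python3 snap.py wrist w21
```

```text
t: 29.23
ee_pos: [582.8, -119.1, 298.5]
tcp_rot: [[-0.034, 0.0, 0.999], [-0.999, -0.0, -0.034], [0.0, -1.0, 0.0]]
contact_force: [1.4, 0.2, -0.8]
finger_gap: 0.455
t: 29.65
ee_pos: [547.5, 58.4, 298.6]
tcp_rot: [[-0.033, 0.0, 0.999], [-0.999, -0.0, -0.033], [0.0, -1.0, 0.0]]
contact_force: [0.9, -0.6, -0.9]
finger_gap: 0.454
t: 29.98
ee_pos: [537.4, 110.9, 298.4]
tcp_rot: [[-0.03, 0.001, 1.0], [-1.0, -0.001, -0.03], [0.001, -1.0, 0.001]]
contact_force: [0.7, -1.4, -0.3]
finger_gap: 0.456
29.9833 [537.4 110.9 298.4] [[-0.03, 0.001, 1.0], [-1.0, -0.001, -0.03], [0.001, -1.0, 0.001]] 0.456375021075796 [ 7.68925441e-02  3.17871488e-01  1.72548357e+00 -9.25779034e-04
  1.09775631e+00  1.67808932e+00]
```

View pics/w21.png

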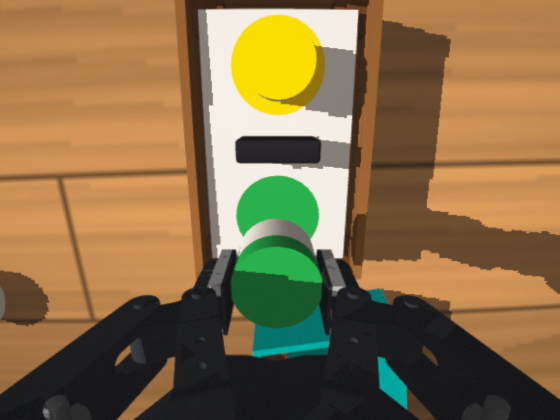

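```bash
python3 -m creep '[[[0,1.5,0.15],[0,0,0],1],[[0,2,0],[0,0,0],1],[[0,1,0],[0,0,0],1],[[0,0.5,0],[0,0,0],1],[[0,0,0],[0,0,0],1]]' 
python3 -m creep '[[[0,0.4,0],[0,0,0],1],[[0,0.2,0],[0,0,0],1],[[0,0.1,0],[0,0,0],1],[[0,0,0],[0,0,0],1],[[0,0,0],[0,0,0],1]]'
```

```text
t: 30.45
ee_pos: [539.2, 109.1, 246.7]
tcp_rot: [[-0.034, -0.003, 0.999], [-0.999, -0.001, -0.034], [0.001, -1.0, -0.003]]
contact_force: [1.3, -1.3, -1.0]
finger_gap: 0.454
t: 30.87
ee_pos: [539.5, 110.2, 241.2]
tcp_rot: [[-0.032, 0.001, 0.999], [-0.999, -0.0, -0.032], [0.0, -1.0, 0.001]]
contact_force: [0.6, 0.1, -0.8]
finger_gap: 0.454
```

```bash
python3 -m creep '[[[0,0.1,0],[0,0,0],1],[[0,0.1,0],[0,0,0],1],[[0,0.1,0],[0,0,0],1],[[0,0,0],[0,0,0],1]]'
```

```text
t: 31.2
ee_pos: [539.4, 110.2, 238.7]
tcp_rot: [[-0.032, 0.001, 0.999], [-0.999, -0.0, -0.032], [0.0, -1.0, 0.001]]
contact_force: [-1.4, 0.5, 5.1]
finger_gap: 0.459
```

Contact. I'll release and retreat.

```bash
python3 -m creep '[[[0,0,0],[0,0,0],0],[[0,0,0],[0,0,0],-0.15],[[0,0,0],[0,0,0],-0.3],[[0,0,0],[0,0,0],-0.4],[[0,0,0],[0,0,0],-0.4]]'; python3 -m creep '[[[0,-0.5,0],[0,0,0],-0.4],[[0,-1.5,0],[0,0,0],-0.4],[[0,-3,0],[0,0,0],-0.4],[[0,-3,0],[0,0,0],-0.4],[[0,-3,0],[0,0,0],-0.4]]'
python3 -m creep '[[[3,0,-2],[0,0,0],-1],[[4,0,-2],[0,0,0],-1],[[4,0,-2],[0,0,0],-1],[[3,0,-2],[0,0,0],-1],[[0,0,0],[0,0,0],-1]]'
python3 -m creep '[[[0,0,0],[0,0,0],-1]]'
python3 snap.py wrist w22 side s22 top t22; python3 -c "
from top import *
for f in ['w22','s22','t22']:
  tops(f,['yellow','green'],None,88.5,6);tops(f,['yellow','green'],None,53,6)"
python3 - <<'E'
import cv2
a=cv2.imread('pics/s22.png')[60:270,180:400];cv2.imwrite('pics/s22c.png',cv2.resize(a,None,fx=2.8,fy=2.8,interpolation=cv2.INTER_CUBIC))
E
```

```text
t: 31.62
ee_pos: [539.3, 110.1, 237.7]
tcp_rot: [[-0.032, -0.0, 0.999], [-0.999, -0.0, -0.032], [0.0, -1.0, -0.0]]
contact_force: [0.1, -0.1, -0.0]
finger_gap: 0.7
t: 32.03
ee_pos: [539.1, 110.1, 349.1]
tcp_rot: [[-0.032, -0.001, 0.999], [-0.999, -0.0, -0.032], [0.0, -1.0, -0.001]]
contact_force: [1.1, -0.5, 0.4]
finger_gap: 0.702
t: 32.45
ee_pos: [454.2, -25.2, 348.1]
tcp_rot: [[-0.036, -0.003, 0.999], [-0.999, -0.003, -0.036], [0.003, -1.0, -0.003]]
contact_force: [-1.0, 0.1, -0.1]
finger_gap: 0.998
t: 32.53
ee_pos: [456.8, -23.0, 348.4]
tcp_rot: [[-0.036, 0.001, 0.999], [-0.999, -0.0, -0.036], [0.0, -1.0, 0.001]]
contact_force: [1.0, 1.0, 0.4]
finger_gap: 1.0
32.5333 [456.8 -23.  348.4] [[-0.036, 0.001, 0.999], [-0.999, -0.0, -0.036], [0.0, -1.0, 0.001]] 0.9997507138296153 [-2.02648233e-01  1.40753044e-01  1.83320723e+00  6.94440568e-05
  1.16694143e+00  1.40416133e+00]
w22 green px [ 99.7 107.1] 2627 depthz 88.2 top px [ 86.1 106.6] mean [539.1 109.2] rect [538.7 109.2] [38.8 42.4] 1.3
w22 yellow px [95.8  5.2] 483 depthz 52.7 top px [95.8  5.2] mean [614.1 108.7] rect [613.2 108.8] [41.2  9. ] 86.0
w22 green px [ 99.7 107.1] 1429 depthz 52.7 top px [122.9 108. ] mean [537.7  99.5] rect [537.8 104.6] [47.  58.3] 84.2
s22 yellow px [365.3  92.4] 97 depthz 88.6 top px [366.6  85.4] mean [834.5 372.2] rect [832.2 374. ] [18.5 93.3] 28.4
s22 yellow px [324.4 162.8] 187 depthz 89.2 top px [324.6 162.7] mean [638.2 104.8] rect [638.5 104. ] [45.7 34.1] 78.1
t22 green px [227.8 205. ] 255 depthz 87.4 top px [226.9 203.5] mean [540.6 108.7] rect [540.5 109.5] [37. 37.] 1.1
t22 green px [227.8 205. ] 142 depthz 51.7 top px [229.5 207.8] mean [533.6 107. ] rect [538.7 108.3] [53.1 52.7] 46.3
```

View pics/w22.png

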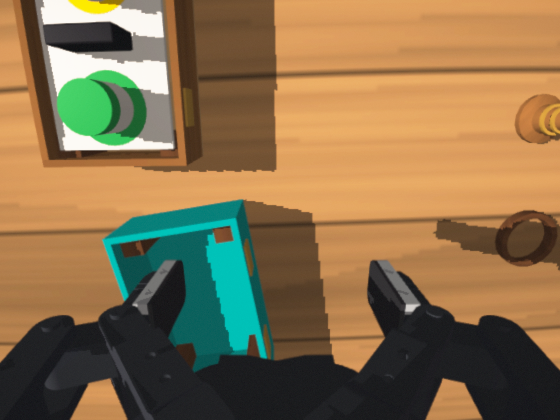

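View pics/s22c.png

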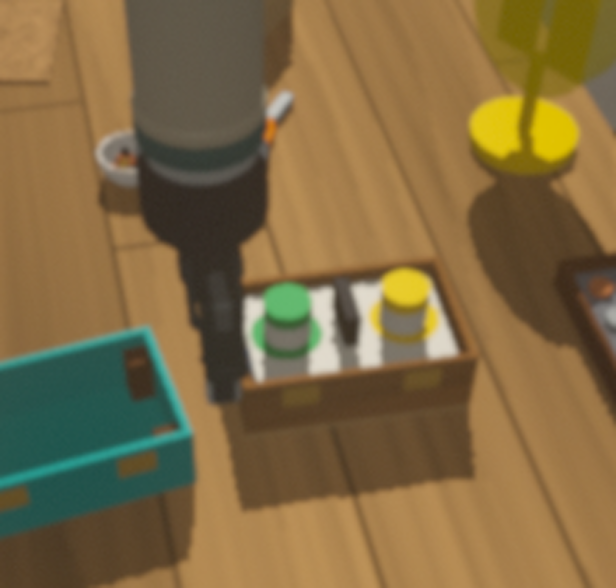

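View pics/t22.png

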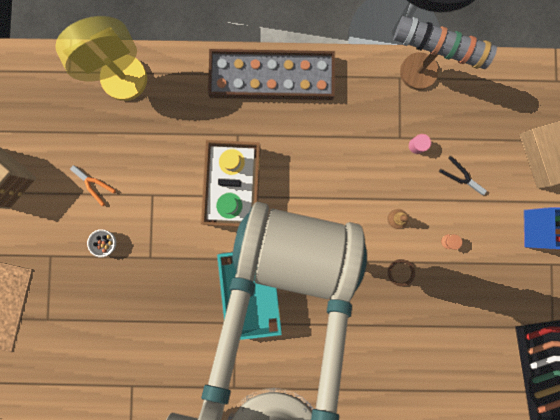

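```bash
python3 -m creep '[[[0,0,0],[0,0,0],-1],[[0,0,0],[0,0,0],-1],[[0,0,0],[0,0,0],-1],[[0,0,0],[0,0,0],-1]]' >/dev/null; python3 -c "
from bench import order
print(order.job_done())"
```

```text
the job is handed in; nothing more can be done
None
```

The case is packed and handed in at about 33 s of the 128 s allowed. I placed the blue and red boxes on their pads, laid the divider on the corner posts with its handle up, then stood the yellow and green tubs on their marks.

Each thing was lowered in steps of 1–2 mm until the wrist force showed contact, then released. The gripper was open and clear at hand-in.

| Check | Camera result |
|---|---|
| Boxes on their pads | about 1 mm off centre, seen before the divider covered them |
| Divider | top at 53 mm at both ends, about 1 mm from the case's middle |
| Yellow tub on its mark | about 2 mm off centre |
| Green tub on its mark | about 1–2 mm off centre |
| Ring cone and bead bowl | where they were in the first top picture, compared by eye |

- **Disagreements:** the side camera and the early far wrist views differed from the close wrist views by 2–3 mm, and up to 9 mm in y for one partly hidden blue box reading. I used the close wrist views.
- **Not measured:** nothing in the last look failed. Once the divider was on, the boxes were out of sight, so I could not re-measure them.

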